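# Fill the empty hook of the padlock spinner

### The arm

A 6-joint arm with a two-finger parallel gripper is mounted at the origin on a cart in front of the work surface, level with it; the furniture and walls round the work are solid. World frame = base frame: x ahead of the robot, y to its left, z up, the work surface at z = 0. Lengths are in m, angles in rad, forces in N, time in s.
With the tool pointing down it reaches from about 0.325 to 0.75 m from the base axis. Payload 7.6 kg.
Tool frame: the origin (TCP) lies on the mounting face of the last link; the fingertips stand 173 mm ahead of it and the grasp point (between the pads) lies 155 mm ahead of it; z points along the fingers, y is the line along which they close (so a half turn about z gives the same grasp; the last joint's range is limited). The gripper opens to 85 mm and grips with 20 to 120 N. Pads are 22 mm wide; open, the fingers measure 114 mm over their backs; the gripper's body (76 mm by 85 mm) begins 54 mm behind the grasp point. The pads swing forward as they close: fully open they stand 13 mm farther back than shut.
Start: joints at [-1.244, 0.052, 1.401, -0, 1.689, -0.07], TCP at [0.203, -0.484, 0.405] pointing down, gripper open.
Joint ranges: [-2.9, 2.9], [-0.91, 2.17], [0.12, 2.37], [-1.06, 4.2], [0.26, 2.73], [-2.93, 2.93]. Speed limits (rad/s): [2.57, 2.57, 3.01, 3.14, 3.14, 3.14].

### API

Orientations are given as a unit quaternion [x, y, z, w].
In Python, from plant import arm gives the robot as it stands.
- The arm moves only by the shell command python3 drive.py 'ROWS' [OPENING]. ROWS is a JSON list of rows, 1 to 8 of them, each of 6 numbers: dx, dy, dz in m, then a rotation vector rx, ry, rz in rad; each row is the pose to reach, as a shift and turn from the pose commanded when the command began, along the tool's axes at that moment; what a row does not reach only later rows make up. A row lasts 1/8 s, in which the tool goes at most 0.0625 m and 0.188 rad, less where a joint would pass 70% of its speed; a pose out of reach is approached as far as the arm can. OPENING is the opening from 0.0 (shut) to 1.0 (fully open), set as the command begins (- or left out keeps the last). The fingers move at their own pace and stop on an object; the grip force is fixed at half the most. Time passes only in rows, so rows that do not move let the fingers close. It prints the time, the measured TCP pose, the force, the opening and the grip force at its end.
- arm.observe(): the state, without advancing time (a new reading comes with each control period).
- arm.snapshot(name): name is "scene" or "top" or "wrist"; returns the picture (400x640x3 uint8, red, green, blue); there is no depth.
- arm.camera_model(name): a dict with "fov_y" (degrees; the focal length in pixels is half the picture's height over the tangent of half this angle, whatever the lens; pixels are square), "cx", "cy" (the principal point, pixels), "pose" (4x4, takes a point from camera to world coordinates); the wrist camera has in their place "mount" (4x4, takes a point from camera to tool coordinates, whose origin is the TCP and whose axes are the flange's). Camera axes: x right, y down, z forward; pixel columns grow to the right and rows downward; lengths in m; the calibration is good to about 2 mm. A picture is of the moment at which its call begins: read the wrist's pose just before it. camera_model takes no time and is no camera call.
- arm.hand_in(): hands the job in; it is judged then, once.
The state is a dict: "time": time; "joints": joint angles; "joint_vel": joint speeds; "tau": joint torques, N m; "eef_pos": TCP position; "tool_rot": TCP orientation; "force": force on the tool from outside, world axes, zero at the start; "torque": the same for the moment, N m; "gripper_width": opening from 0.0 (shut) to 1.0 (fully open); "grasp_force": force on a finger pad.
Only numpy, scipy, OpenCV 4.12 (cv2) and the standard library are available. Lean on these libraries where they do the work, as an engineer would, in place of code of your own. Each camera call takes 0.05 s, during which the arm holds its last target. There are 200 camera calls.

### The job

Turn the counter spinner until its empty hook faces the front of the stand, the side with the small black detent housing, and clicks into place there. Then pick up the carded padlock from the table and hang it by the hole in its card on that hook, gently, feeling for the bent wire without forcing the card against it, and leave it hanging still. Do not disturb the other things on the table.

Things in the scene. Friction and masses are not known exactly. Their poses are not given: they have to be found in the camera images.
- stand: Weighted grey round base of the counter spinner, 180 mm across, 15 mm high, fixed to the table; origin at the centre of its underside, z up. Its front is its own -x side, towards the robot, marked by a small black housing with a brass detent roller that presses on the tower's index disc. The sprung roller snaps the tower into four stations a quarter turn apart, a hook to each side.
- spinner (a joint): Angle of the four-sided tower (80 mm square, top at 255 mm) about the stand's upright axis, rad, growing anticlockwise seen from above; range +-7. 0 (or a whole turn) = the empty hook faces the stand's front. Stations at 0, 1.571, 3.142, 4.712, ...: let go within 0.1 rad of one it snaps home; between them it stays where it is left. Breaking out takes about 0.15 N m.
- spinner_knob (a point): Centre of the black fluted round knob on top of the tower, on the turning axis: 46 mm in diameter, gripping band from 264 to 285 mm above the table, knob top at 289 mm, this point at 276 mm; below it the tower's top plate (86 mm square, top at 255 mm). Grip it from above and twist.
- hook_root (a point): Where the wire of the EMPTY hook leaves the tower face, 40 mm out from the turning axis, 195 mm above the table. The frame turns with the tower: -x points straight out along the empty hook, z up. The wire, 6 mm thick, rises 19 mm over its first 52 mm outward, then bends up at 45 degrees for 17 mm to its round tip. The other three hooks each hold a like pack, free to swing.
- hook_tip (a point): Where the empty hook's tip would be if the wire were as made: 64 mm out from hook_root and 31 mm above it; axes as hook_root. Customers have bent the real wire up or down about its root, by up to 0.2 rad, so its true tip lies up to 14 mm higher or lower than this point: the bend is not reported and must be felt or seen. The wire is stiff and stays as it is.
- pack: Carded padlock to hang: rigid blue card 140 x 70 x 3 mm lying face up, with a hard clear blister from x = -57 to +13 mm, 46 mm wide, top 27 mm above the underside; 0.13 to 0.23 kg. Origin at the centre of the card's underside; x = up the card to its hang hole, y = across, z = out of its face. Grip the blister across its 46 mm width, fingertips just above the card.
- hang_hole (a point): Centre of the hang hole in the card, at x = +53 mm from the pack's origin, mid-thickness; axes as the pack. The hole is 13 mm along x and 34 mm along y; above it the card has a 10.5 mm strip. The card would crease if the gripper pushed it against the wire or the tower with more than 20 N.
- table_can_1: Bystander: yellow paint tin 75 mm across, 76 mm high, standing on the table; origin at the centre of its underside.
- table_can_2: Bystander: another such paint tin.
- red_marker: Bystander: red paint marker 138 mm long, 19 mm thick, lying on the table along its y axis; origin at its middle, on the table.
- black_marker: Bystander: black and white marker of the same size, lying likewise.
- brush_1: Bystander: lettering brush 186 mm long, 12 mm thick, lying along its y axis.

How it is judged:
On the way, in this order (a step that is already met when the one before it is completed fails the run):
1. the empty hook has been turned to the front of the stand and rests in its station (x of hook_tip in the frame of stand below -0.09 m and y of hook_tip in the frame of stand between -0.012 and 0.012 m and velocity of joint spinner between -0.1 and 0.1 rad/s), for 0.2 s.
2. the wire of the empty hook has passed through the hang hole of the carded padlock (x of hang_hole in the frame of hook_tip between 0.006 and 0.066 m and y of hang_hole in the frame of hook_tip between -0.018 and 0.018 m and z of hang_hole in the frame of hook_tip between -0.055 and 0.02 m), for 0.2 s.
At the end, for the whole second after the job is handed in: The empty hook is in the front station (tip within 12 mm of the stand's middle line) and the pack hangs on it, released: hole 6 to 66 mm in from the listed tip, within 18 mm sideways, 55 mm below to 20 mm above it; card upright within 0.45 rad, slower than 0.05 m/s (all of step 2 and angle between pack's own x axis and vertical below 0.45 rad and linear speed of pack below 0.05 m/s and x of hook_tip in the frame of stand below -0.09 m and y of hook_tip in the frame of stand between -0.012 and 0.012 m); the robot touches nothing.
It fails at once if a tin, marker or brush on the table is pushed more than 30 mm from where it stood (distance of any of table_can_1, table_can_2, red_marker, black_marker, brush_1 from where it was at the start of the episode above 0.03 m).
It fails at once if the held card is forced against the hook or the tower with over 20 N (contact force between pack and stand above 20 N and contact force between the fingers and pack above 1 N).
It also fails if it takes over 72 s, if anything falls off the work surface, if the arm or the gripper's body presses on something with over 40 N, if the wrist force passes 120 N, or if a joint passes its speed limit or range.

## Working session

There is one attempt and no reset: what is moved stays moved. The work goes in short steps, Python scripts to look and compute and a shell command to move; the robot and the scene stay as the last step left them, time stands still between calls to the robot, and variables do not carry over. Pictures are saved under pics/ and viewed, at most 10 in all, crops included, and the job is handed in when it is done.

```bash
ls; mkdir -p pics
python3 - <<'E'
from plant import arm
import cv2,numpy as np
np.set_printoptions(precision=4,suppress=True)
s=arm.observe();print(s)
for n in ["scene","top","wrist"]:
    m=arm.camera_model(n);print(n,m)
    cv2.imwrite(f"pics/{n}0.png",arm.snapshot(n)[:,:,::-1])
E
```

```text
drive.py
pics
plant.py
{'time': 0.0, 'joints': array([-1.2443,  0.0528,  1.4017, -0.    ,  1.6886, -0.0703]), 'joint_vel': array([-0.0013,  0.0001,  0.0008, -0.0004, -0.0014,  0.0009]), 'tau': array([  0.0005, -38.1662, -36.019 ,   0.    ,   0.0062,   0.    ]), 'eef_pos': array([ 0.2029, -0.4842,  0.4039]), 'tool_rot': array([ 0.9804,  0.1971, -0.0001, -0.0008]), 'force': array([-0.5521, -0.3227, -0.1305]), 'torque': array([-0.0851,  0.0129,  0.0206]), 'grasp_force': 0.0, 'gripper_width': 1.003860511678369}
scene {'fov_y': 57.30152676948445, 'cx': 320.6121288100989, 'cy': 200.8262319795343, 'pose': array([[-0.8569, -0.2289,  0.462 , -0.0595],
       [-0.5154,  0.4051, -0.7552,  0.7997],
       [-0.0143, -0.8852, -0.4651,  0.6847],
       [ 0.    ,  0.    ,  0.    ,  1.    ]])}
top {'fov_y': 42.39379321042673, 'cx': 315.0898604067288, 'cy': 193.4208428605583, 'pose': array([[-0.1841, -0.9158,  0.357 , -0.2769],
       [-0.9829,  0.1677, -0.0765,  0.1501],
       [ 0.0102, -0.365 , -0.931 ,  1.9936],
       [ 0.    ,  0.    ,  0.    ,  1.    ]])}
wrist {'fov_y': 69.84645816014785, 'cx': 317.65925111550195, 'cy': 206.5516527122755, 'mount': array([[ 0.0003, -0.9508, -0.3098,  0.0789],
       [ 1.    ,  0.0003, -0.    ,  0.0012],
       [ 0.0001, -0.3098,  0.9508,  0.0306],
       [ 0.    ,  0.    ,  0.    ,  1.    ]])}
```

View pics/scene0.png

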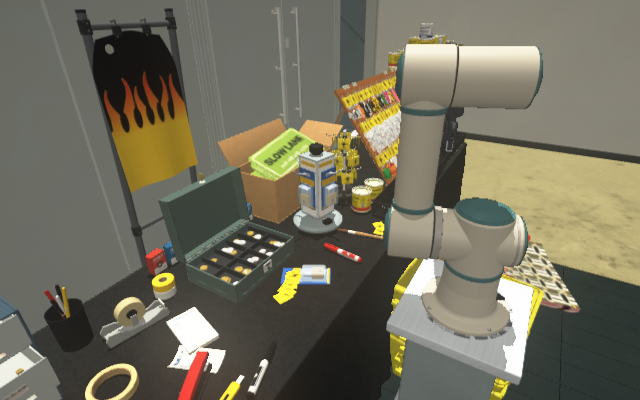

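View pics/top0.png

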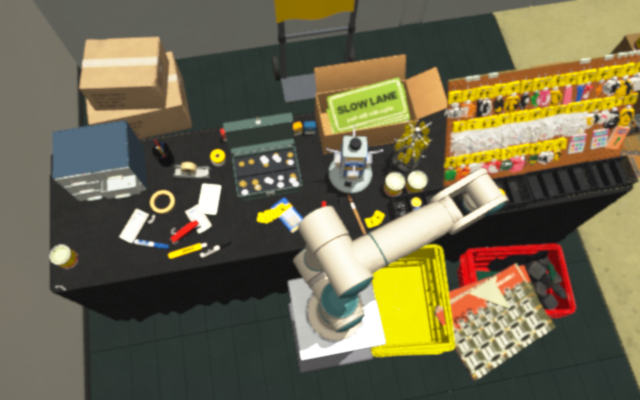

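The scene view shows the knob at (316,148), the stand at (318,218), the pack at (312,273) and the red marker at (342,252). In the top view the knob is at (354,143), the stand at (351,178) and the pack at (286,213).

```bash
cat > h.py <<'E'
from plant import arm
import cv2,numpy as np
from scipy.spatial.transform import Rotation as R
np.set_printoptions(precision=4,suppress=True)
def K(m): f=200/np.tan(np.radians(m["fov_y"]/2)); return np.array([[f,0,m["cx"]],[0,f,m["cy"]],[0,0,1]])
def T(s):
    t=np.eye(4); t[:3,:3]=R.from_quat(s["tool_rot"]).as_matrix(); t[:3,3]=s["eef_pos"]; return t
def P(n,pose=None):  # K, cam->world
    m=arm.camera_model(n); return K(m),(m["pose"] if n!="wrist" else pose@m["mount"])
def ray(c,p):
    k,M=c; return M[:3,3],M[:3,:3]@np.linalg.solve(k,[p[0],p[1],1])
def tri(cs,ps):
    A=np.vstack([(k@np.linalg.inv(M)[:3])[[0,1]]*0+np.array([p[0]*(k@np.linalg.inv(M)[:3])[2]-(k@np.linalg.inv(M)[:3])[0],p[1]*(k@np.linalg.inv(M)[:3])[2]-(k@np.linalg.inv(M)[:3])[1]]) for (k,M),p in zip(cs,ps)])
    x=np.linalg.svd(A)[2][-1]; return x[:3]/x[3]
def onz(c,p,z):
    o,d=ray(c,p); return o+d*(z-o[2])/d[2]
def proj(c,X):
    k,M=c; q=k@(np.linalg.inv(M)@np.append(X,1))[:3]; return q[:2]/q[2]
def snap(n,name):
    s=arm.observe(); im=arm.snapshot(n)[:,:,::-1]; cv2.imwrite(f"pics/{name}.png",im); np.save(f"pics/{name}.npy",T(s)); return im
E
python3 - <<'E'
from h import *
s,t=P("scene"),P("top")
for a,b in [((316,148),(354,143)),((318,218),(351,178)),((313,270),(287,212))]: print(tri([s,t],[a,b]))
for z in (0,.015,.027): print(onz(s,(318,218),z),onz(t,(351,178),z),onz(s,(313,270),z),onz(t,(287,212),z))
a=cv2.imread("pics/scene0.png")[120:320,220:420]; b=cv2.imread("pics/top0.png")[115:245,250:440]
a=cv2.resize(a,(400,400),interpolation=3)
cv2.imwrite("pics/m0.png",np.hstack([a,cv2.resize(b,(400,274),interpolation=3,).repeat(1,0) if 0 else cv2.copyMakeBorder(cv2.resize(b,(400,274),interpolation=3),0,126,0,0,0)]))
E
```

```text
[ 0.5509 -0.1704  0.2799]
[ 0.5311 -0.171   0.0125]
[0.4075 0.1126 0.0349]
[ 0.5587 -0.1906  0.    ] [ 0.5289 -0.1751 -0.    ] [0.4134 0.0761 0.    ] [0.4281 0.1143 0.    ]
[ 0.5452 -0.1689  0.015 ] [ 0.5229 -0.1727  0.015 ] [0.403 0.092 0.015] [0.4228 0.1146 0.015 ]
[ 0.5344 -0.1515  0.027 ] [ 0.518  -0.1707  0.027 ] [0.3947 0.1046 0.027 ] [0.4186 0.1148 0.027 ]
```

View pics/m0.png

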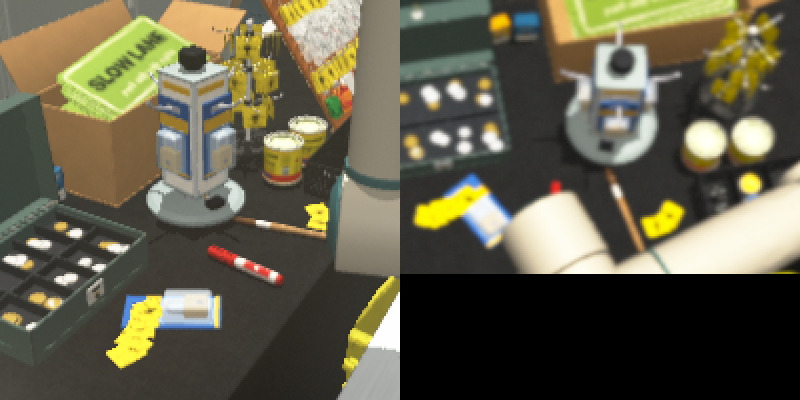

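```bash
cat >> h.py <<'E'
def down(yaw): # tool pointing down, tool x at angle yaw
    return R.from_euler("z",yaw)*R.from_euler("x",np.pi)
def delta(pos,rot):
    s=arm.observe(); r=R.from_quat(s["tool_rot"])
    d=r.inv().apply(np.array(pos)-s["eef_pos"]); v=(r.inv()*rot).as_rotvec()
    n=max(np.linalg.norm(d)/.0625,np.linalg.norm(v)/.188)
    print("row",np.round(d,4).tolist(),np.round(v,4).tolist(),"rows>=",round(n,1))
def st():
    s=arm.observe(); r=R.from_quat(s["tool_rot"]); x=r.apply([1,0,0])
    print("t",round(s["time"],2),s["eef_pos"],"yaw",round(np.arctan2(x[1],x[0]),4),"z",r.apply([0,0,1]),"F",s["force"],s["joints"],s["gripper_width"],s["grasp_force"])
E
python3 -c "
from h import *
delta([.35,.0,.45],down(0))"
```

```text
row [0.3228, -0.3898, -0.0454] [-0.0012, 0.0002, 0.3968] rows>= 8.1
```

```bash
python3 drive.py '[[0.323,-0.39,-0.045,0,0,0.397],[0.323,-0.39,-0.045,0,0,0.397],[0.323,-0.39,-0.045,0,0,0.397],[0.323,-0.39,-0.045,0,0,0.397],[0.323,-0.39,-0.045,0,0,0.397],[0.323,-0.39,-0.045,0,0,0.397],[0.323,-0.39,-0.045,0,0,0.397],[0.323,-0.39,-0.045,0,0,0.397]]'
python3 drive.py '[[0,0,0,0,0,0],[0,0,0,0,0,0]]'
python3 - <<'E'
from h import *
st(); snap("wrist","w1")
E
```

```text
time: 1.15
eef_pos: [0.3472, -0.0067, 0.4491]
tool_rot: [1.0, -0.0, 0.0, 0.0]
force: [0.9, -0.5, -0.1]
gripper_width: 1.001
grasp_force: 0.0
time: 1.4
eef_pos: [0.3473, -0.0088, 0.4486]
tool_rot: [1.0, 0.0, -0.0, 0.0]
force: [0.3, -0.4, -0.7]
gripper_width: 1.0
grasp_force: 0.0
t 1.4 [ 0.3473 -0.0088  0.4486] yaw 0.0006 z [-0.0006 -0.0004 -1.    ] F [ 0.2789 -0.3675 -0.715 ] [-0.1317 -0.4731  1.764  -0.0005  1.8513  1.4384] 1.0002232075933142 0.0
```

View pics/w1.png

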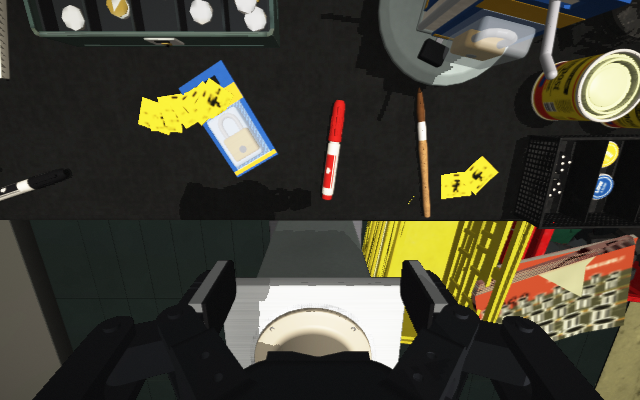

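The wrist view shows the pack with its hole end at upper left (215,75) and its blister at (232,130). The red marker is at (333,150), the brush at (423,150), the stand rim with its black housing at (432,52), a wire at about (550,40), and the tins at top right. The tower is cut off, so I will back off and tilt forward.

```bash
python3 drive.py '[[-0.047,0.075,-0.05,0,0.5,0],[-0.047,0.075,-0.05,0,0.5,0],[-0.047,0.075,-0.05,0,0.5,0],[-0.047,0.075,-0.05,0,0.5,0],[-0.047,0.075,-0.05,0,0.5,0]]'
python3 - <<'E'
from h import *
st(); snap("wrist","w2")
E
```

```text
time: 2.08
eef_pos: [0.3002, -0.0843, 0.4984]
tool_rot: [0.969, -0.001, 0.246, 0.0]
force: [-0.3, 0.2, 0.4]
gripper_width: 1.0
grasp_force: 0.0
t 2.08 [ 0.3002 -0.0843  0.4984] yaw -0.0021 z [ 0.4766 -0.0008 -0.8791] F [-0.3413  0.2315  0.4198] [-0.4666 -0.7193  1.8393  0.2153  1.5704  1.1558] 1.0004981449907626 0.0
```

View pics/w2.png

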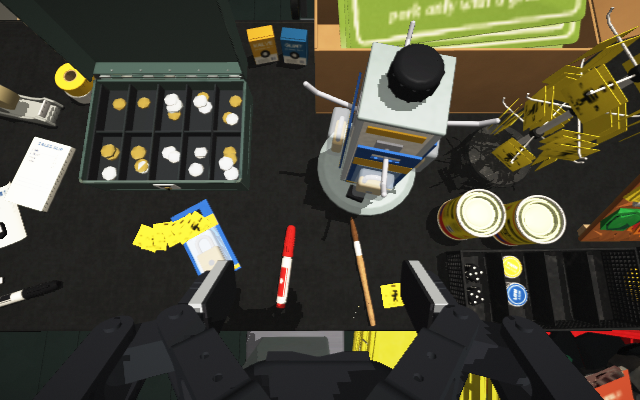

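The w2 view shows the knob at (416,70), the top plate corners near (372,42), (455,57), (443,137) and (343,122), and packs on the front and left hooks. The right wire, (445,120) to (497,122), looks bare. I will zoom in on the details.

Run:
```python
from h import *
a=cv2.imread("pics/w1.png")[50:190,130:290]; b=cv2.imread("pics/w2.png"); 
z=lambda i,w,h:cv2.resize(i,(w,h),interpolation=cv2.INTER_CUBIC)
L=np.vstack([z(a,320,280),z(b[190:280,160:260],320,288)])   # x2 ; x3.2
T_=z(b[15:215,305:505],480,480)  # x2.4
L=cv2.copyMakeBorder(L,0,600-568,0,0,0);T_=cv2.copyMakeBorder(T_,0,120,0,0,0)
cv2.imwrite("pics/z1.png",np.hstack([L,T_]))
```

```text
(no output)
```

View pics/z1.png

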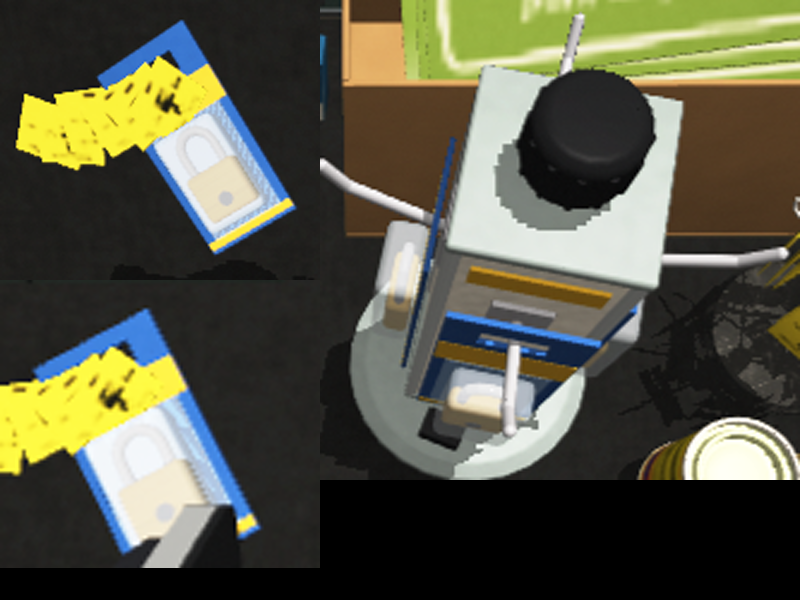

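Zoomed in, the right hook also has a pack (blister at crop (620,335)), so the empty hook is the back one (crop (570,45)). The card corners and the black housing (crop (440,428)) are clear.

Run:
```python
from h import *
c1=P("wrist",np.load("pics/w1.npy"));c2=P("wrist",np.load("pics/w2.npy"))
print("card");W1=[(179,88.5),(222,60),(277.5,154),(237.5,176.5)];W2=[(170.9,218.75),(206.25,199.4),(241.25,266.6)]
for a,b in zip(W1,W2): print(tri([c1,c2],[a,b]),onz(c1,a,.003),onz(c2,b,.003))
Q=np.array([onz(c1,a,.003) for a in W1]);print("BL",Q[3],"size",np.linalg.norm(Q-np.roll(Q,-1,0),axis=1))
c=Q.mean(0);ax=(Q[0]+Q[1]-Q[2]-Q[3]);print("pack",c,"yaw",np.arctan2(ax[1],ax[0]))
print("plate");Z=np.array([onz(c2,p,.255) for p in [(372.9,42.5),(456.25,56.7),(445.4,134.6),(357.9,117.9)]]);print(Z,Z.mean(0),np.linalg.norm(Z-np.roll(Z,-1,0),axis=1))
e=Z-np.roll(Z,-1,0);print("edge ang deg",np.degrees(np.arctan2(e[:,1],e[:,0])))
print("knob",onz(c2,(418.3,65.8),.289),"scene/top tri",tri([P("scene"),P("top"),c2],[(316,147),(354,142),(418.3,65.8)]))
print("housing",tri([c1,c2],[(433,53),(355,193.3)]),onz(c1,(433,53),.02),onz(c2,(355,193.3),.02))
# stand ellipse from w2/w1 rim points at z=.015
```

```text
card
[ 0.4586  0.183  -0.0114] [0.458 0.176 0.003] [0.4561 0.176  0.003 ]
[0.4921 0.1154 0.002 ] [0.4925 0.1147 0.003 ] [0.4913 0.1153 0.003 ]
[0.3718 0.0465 0.0055] [0.3707 0.0475 0.003 ] [0.3723 0.0466 0.003 ]
BL [0.3378 0.1078 0.003 ] size [0.0704 0.1391 0.0687 0.1382]
pack [0.4147 0.1115 0.003 ] yaw 0.5104094193474665
plate
[[ 0.5997 -0.1419  0.255 ]
 [ 0.5834 -0.2246  0.255 ]
 [ 0.5005 -0.2069  0.255 ]
 [ 0.5177 -0.1246  0.255 ]] [ 0.5503 -0.1745  0.255 ] [0.0843 0.0848 0.0842 0.0838]
edge ang deg [  78.8543  -12.0286 -101.7965  168.0439]
knob [ 0.5481 -0.1727  0.289 ] scene/top tri [ 0.5526 -0.1717  0.2834]
housing [ 0.496  -0.1501  0.0298] [ 0.4979 -0.1536  0.02  ] [ 0.4981 -0.1514  0.02  ]
```

```bash
python3 -c "
from h import *
delta([.55,-.173,.50],down(-.6))"
```

```text
row [0.2202, 0.0887, 0.1176] [-0.1491, -0.4818, 0.5865] rows>= 4.2
```

```bash
python3 drive.py '[[0.220,0.0887,0.1176,-0.149,-0.482,0.5865],[0.220,0.0887,0.1176,-0.149,-0.482,0.5865],[0.220,0.0887,0.1176,-0.149,-0.482,0.5865],[0.220,0.0887,0.1176,-0.149,-0.482,0.5865],[0.220,0.0887,0.1176,-0.149,-0.482,0.5865],[0.220,0.0887,0.1176,-0.149,-0.482,0.5865]]'
python3 - <<'E'
from h import *
st(); snap("wrist","w3"); delta([.55,-.173,.434],down(-1.1))
E
```

```text
time: 2.88
eef_pos: [0.5515, -0.1725, 0.4985]
tool_rot: [0.956, -0.295, -0.001, -0.0]
force: [-0.1, 0.6, 0.3]
gripper_width: 1.0
grasp_force: 0.0
t 2.88 [ 0.5515 -0.1725  0.4985] yaw -0.5981 z [-0.002   0.0012 -1.    ] F [-0.1286  0.6481  0.2928] [-0.3672  0.2063  1.0477  0.0004  1.8899  1.8019] 0.999602805663399 0.0
row [0.0002, 0.0009, 0.0662] [-0.0008, -0.0004, 0.5019] rows>= 2.7
```

View pics/w3.png

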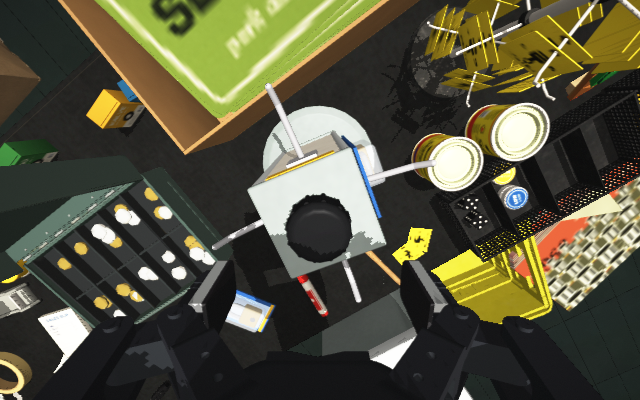

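The w3 view shows the back wire, from (300,155) to its tip at (268,86), bare with only the stand behind it, so it is the empty hook. The right hook carries a blue card, and the knob top is at (320,222).

```bash
python3 - <<'E'
from h import *
c3=P("wrist",np.load("pics/w3.npy"));c2=P("wrist",np.load("pics/w2.npy"))
print(onz(c3,(320,222),.289),tri([c2,c3],[(418.3,65.8),(320,222)]))
t2=(305+(578-320)/2.4,15+15/2.4)
print("tip tri",tri([c2,c3],[t2,(268,86)]))
o=np.array([.55,-.173]);a=np.radians(-11.7);n=np.array([-np.sin(a),np.cos(a)]);u=np.array([np.cos(a),np.sin(a)])
for c,p in((c2,t2),(c3,(268,86))):
    C,d=ray(c,p);k=(o-C[:2])@n/(d[:2]@n);X=C+k*d;print("tip in plane: out",(X[:2]-o)@u,"z",X[2])
E
python3 drive.py '[[0,0.001,0.016,0,0,0.17],[0,0.001,0.033,0,0,0.33],[0,0.001,0.05,0,0,0.5],[0,0.001,0.066,0,0,0.5],[0,0.001,0.066,0,0,0.5]]'
```

```text
[ 0.5587 -0.1808  0.289 ] [ 0.5559 -0.1776  0.2788]
tip tri [ 0.6561 -0.1967  0.2218]
tip in plane: out 0.10341563628044712 z 0.2273712443261851
tip in plane: out 0.11122175576690087 z 0.20169816541982516
time: 3.55
eef_pos: [0.5488, -0.1729, 0.4345]
tool_rot: [0.854, -0.521, 0.001, -0.001]
force: [0.9, -0.3, 0.0]
gripper_width: 0.997
grasp_force: 0.0
```

Run:
```python
from h import *
c3=P("wrist",np.load("pics/w3.npy"))
im=cv2.imread("pics/w3.png").astype(int)
m=(im.min(2)>140)&(np.ptp(im,axis=2)<40); m=m.astype(np.uint8); m[:140]=0;m[290:]=0;m[:,:235]=0;m[:,400:]=0
n,l,s,c=cv2.connectedComponentsWithStats(m); k=1+np.argmax(s[1:,4]); cs=cv2.findContours((l==k).astype(np.uint8),0,2)[0]
h=cv2.convexHull(max(cs,key=len)); q=cv2.approxPolyDP(h,8,True)[:,0]; print(q)
Q=np.array([onz(c3,p,.255) for p in [(248,188),(350,152),(386,243),(291,278)]]);print(Q,Q.mean(0),np.linalg.norm(Q-np.roll(Q,-1,0),axis=1))
dk=((im.max(2)<60)).astype(np.uint8); ys,xs=np.nonzero(dk[180:265,275:362]); print("dark",xs.min()+275,xs.max()+275,ys.min()+180,ys.max()+180)
snap("wrist","w4"); st()
```

```text
[[385 244]
 [235 236]
 [267 140]
 [350 148]]
[[ 0.6023 -0.1435  0.255 ]
 [ 0.5815 -0.2226  0.255 ]
 [ 0.5027 -0.2077  0.255 ]
 [ 0.5198 -0.1244  0.255 ]] [ 0.5516 -0.1746  0.255 ] [0.0818 0.0802 0.085  0.0847]
dark 275 361 194 264
t 3.6 [ 0.5489 -0.173   0.4356] yaw -1.0964 z [ 0.0031 -0.0004 -1.    ] F [-0.2122 -0.8117 -0.0023] [-0.3697  0.19    1.1905  0.0008  1.7581  2.2976] 1.0018716286047948 0.0
```

View pics/w4.png

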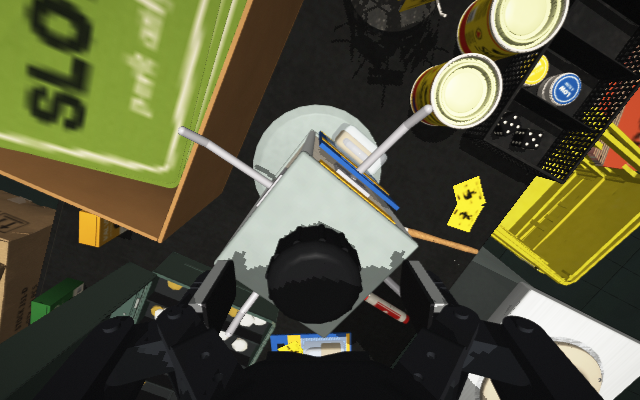

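The knob at (313,275) sits centred between the fingers in w4, and the plate centres from two views agree at (0.551,-0.1745). I will grip it.

```bash
python3 drive.py '[[0,0,0,0,0,0],[0,0,0,0,0,0],[0,0,0,0,0,0],[0,0,0,0,0,0],[0,0,0,0,0,0]]' 0.2
```

```text
time: 4.22
eef_pos: [0.5498, -0.1729, 0.4365]
tool_rot: [0.853, -0.522, 0.003, -0.002]
force: [3.7, 1.6, 4.1]
gripper_width: 0.508
grasp_force: 63.6
```

```bash
python3 drive.py '[[0,0,0,0,0,-0.08],[0,0,0,0,0,-0.2],[0,0,0,0,0,-0.33],[0,0,0,0,0,-0.46],[0,0,0,0,0,-0.59],[0,0,0,0,0,-0.72],[0,0,0,0,0,-0.85],[0,0,0,0,0,-0.98]]'
python3 -c "
from h import *
st();print(arm.observe()['torque'])"
```

```text
time: 5.22
eef_pos: [0.5497, -0.1731, 0.4366]
tool_rot: [0.998, -0.057, 0.003, -0.0]
force: [3.8, -0.4, 4.0]
gripper_width: 0.512
grasp_force: 63.6
t 5.22 [ 0.5497 -0.1731  0.4366] yaw -0.1144 z [ 0.007  -0.0001 -1.    ] F [ 3.823  -0.4339  4.0173] [-0.3696  0.191   1.1873  0.0025  1.7567  1.316 ] 0.5120549121404477 63.58961366582662
[ 0.813  -0.7182 -0.1235]
```

```bash
python3 drive.py '[[0,0,0,0,0,-0.13],[0,0,0,0,0,-0.26],[0,0,0,0,0,-0.39],[0,0,0,0,0,-0.52],[0,0,0,0,0,-0.65],[0,0,0,0,0,-0.78],[0,0,0,0,0,-0.9],[0,0,0,0,0,-1.0]]'
python3 drive.py '[[0,0,0,0,0,-0.12],[0,0,0,0,0,-0.25],[0,0,0,0,0,-0.38],[0,0,0,0,0,-0.51],[0,0,0,0,0,-0.64],[0,0,0,0,0,-0.76],[0,0,0,0,0,-0.86],[0,0,0,0,0,-0.92]]'
python3 -c "
from h import *
st();print(arm.observe()['torque'])"
python3 drive.py '[[0,0,0,0,0,-0.02],[0,0,0,0,0,-0.02],[0,0,0,0,0,-0.02]]'
python3 -c "
from h import *
st();print(arm.observe()['torque']);snap('wrist','w5')"
```

```text
time: 6.22
eef_pos: [0.5497, -0.1733, 0.4365]
tool_rot: [0.904, 0.428, 0.003, 0.002]
force: [7.6, -1.6, 5.2]
gripper_width: 0.507
grasp_force: 63.9
time: 7.22
eef_pos: [0.5499, -0.1732, 0.4365]
tool_rot: [0.62, 0.785, 0.001, 0.003]
force: [10.7, -1.1, 4.2]
gripper_width: 0.513
grasp_force: 63.8
t 7.22 [ 0.5499 -0.1732  0.4365] yaw 1.8038 z [ 0.0071 -0.002  -1.    ] F [10.7294 -1.0847  4.1704] [-0.3694  0.1915  1.1868  0.0007  1.7559 -0.6022] 0.5131098779902228 63.833166228141636
[-0.4448 -0.0868 -0.0884]
time: 7.6
eef_pos: [0.5499, -0.1732, 0.4366]
tool_rot: [0.613, 0.79, 0.001, 0.003]
force: [10.1, -1.6, 3.9]
gripper_width: 0.512
grasp_force: 63.8
t 7.6 [ 0.5499 -0.1732  0.4366] yaw 1.8218 z [ 0.0071 -0.0022 -1.    ] F [10.0862 -1.5715  3.9232] [-0.3693  0.1915  1.1868  0.0005  1.7559 -0.6203] 0.5122732238022876 63.78195511177182
[-0.5224 -0.0948  0.1639]
```

View pics/w5.png

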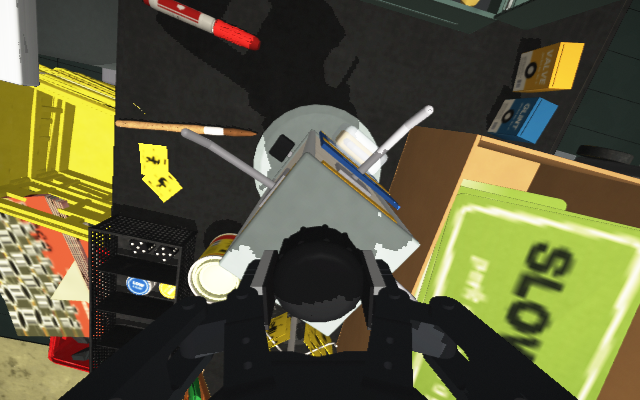

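In w5 the empty hook is at (272,190) to (183,132), and the black housing is clear at (283,148). I will work out its bearing from the axis against the hook.

Run:
```python
from h import *
c=P("wrist",np.load("pics/w5.npy"));o=np.array([.5505,-.174])
for z in(.015,.025,.035):
    X=onz(c,(283,148),z);v=X[:2]-o;print("housing",z,X,np.degrees(np.arctan2(v[1],v[0])),np.linalg.norm(v))
print("edges",[np.degrees(np.arctan2(*(np.subtract(onz(c,a,.255),onz(c,b,.255))[[1,0]]))) for a,b in [((312,152),(222,272)),((312,152),(419,243))]])
for z in(.21,.226,.24):
    X=onz(c,(183,132),z);v=X[:2]-o;print("tip",z,np.degrees(np.arctan2(v[1],v[0])),np.linalg.norm(v))
c1=P("wrist",np.load("pics/w1.npy"))
print("tri housing",tri([c,c1],[(283,148),(433,53)]))
```

```text
housing 0.015 [ 0.499  -0.1532  0.015 ] 157.9781039018254 0.055499892162140116
housing 0.025 [ 0.4998 -0.1518  0.025 ] 156.30258953853547 0.055315504570548096
housing 0.035 [ 0.5006 -0.1503  0.035 ] 154.6173197046741 0.0551787134651215
edges [np.float64(67.03544138197667), np.float64(154.1013286056107)]
tip 0.21 157.4471378901788 0.11044592573505342
tip 0.226 154.65833002732566 0.10546004738594801
tip 0.24 151.99845457171745 0.10132101996087772
tri housing [ 0.4984 -0.1541  0.0124]
```

The hook and the housing agree to within about 2°, so I will let go and let the detent snap it home.

```bash
python3 drive.py '[[0,0,0,0,0,0],[0,0,0,0,0,0],[0,0,0,0,0,0],[0,0,-0.03,0,0,0],[0,0,-0.07,0,0,0]]' 1.0
python3 - <<'E'
from h import *
from scipy.optimize import least_squares
st(); snap("wrist","w6")
# view pose for hook: camera looks at the hook
im=cv2.imread("pics/w6.png")
cv2.imwrite("pics/z6.png",cv2.resize(im[80:330,150:450],(800,667),interpolation=3)[:600])
E
```

```text
time: 8.28
eef_pos: [0.5492, -0.1734, 0.5048]
tool_rot: [0.613, 0.79, 0.0, -0.0]
force: [0.3, -0.5, 0.6]
gripper_width: 1.003
grasp_force: 0.0
t 8.28 [ 0.5492 -0.1734  0.5048] yaw 1.8206 z [ 0.0002  0.0008 -1.    ] F [ 0.2603 -0.5473  0.5846] [-0.37    0.2018  1.0403  0.0008  1.8996 -0.6196] 1.002500757506284 0.0
```

View pics/z6.png

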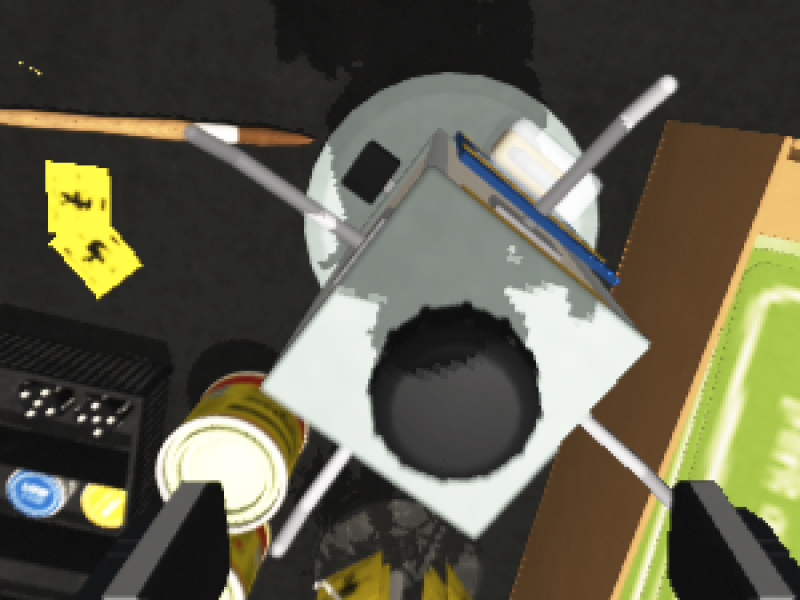

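In z6 the empty hook is over the black housing: tip at crop (190,131), root at (357,238), housing at (370,170). The tower has snapped home. From here on I measure in code only, starting with a fit of the wire model to the pictures for station yaw and bend.

```bash
cat >> h.py <<'E'
def wire(o,yaw,b): # o axis xy, yaw of stand x; bend b up +; returns 3D centreline points
    p=np.array([[0,0],[.052,.019],[.064,.031]]); s=np.concatenate([p[0]+(p[1]-p[0])*np.linspace(.15,1,18)[:,None],p[1]+(p[2]-p[1])*np.linspace(0.1,1,7)[:,None]])
    c,q=np.cos(b),np.sin(b); s=s@np.array([[c,q],[-q,c]])
    u=-np.array([np.cos(yaw),np.sin(yaw)]); return np.c_[o+(.04+s[:,:1])*u,.195+s[:,1]],np.array([-u[1],u[0]])
def score(g,c,o,yaw,b):
    W,n=wire(o,yaw,b); k,M=c; q=np.array([proj(c,x) for x in W]); t=np.gradient(q,axis=0); t/=np.linalg.norm(t,axis=1)[:,None]; m=np.c_[-t[:,1],t[:,0]]
    d=np.linalg.norm(W-M[:3,3],axis=1)[:,None]; w=k[0,0]*.003/d
    S=lambda f:cv2.remap(g,(q+m*w*f)[None,:,0].astype(np.float32),(q+m*w*f)[None,:,1].astype(np.float32),1)[0]
    ext=q[-1]+t[-1]*w[-1]*2.2; e=cv2.remap(g,np.float32([[ext[0]]]),np.float32([[ext[1]]]),1)[0,0]
    return float(np.mean((S(0)+S(.6)+S(-.6))/3-(S(2.2)+S(-2.2))/2)+(S(0)[-1]-e)*.2)
def fitwire(names,o,yaws,bs):
    G=[(cv2.GaussianBlur(cv2.imread(f"pics/{n}.png",0),(3,3),0).astype(np.float32),P("wrist",np.load(f"pics/{n}.npy"))) for n in names]
    A=np.array([[sum(score(g,c,o,y,b) for g,c in G) for b in bs] for y in yaws]); i,j=np.unravel_index(A.argmax(),A.shape); return yaws[i],bs[j],A
E
python3 - <<'E'
from h import *
c=P("wrist",np.load("pics/w6.npy"))
Q=np.array([onz(c,p,.255) for p in [(315,143),(248.6,225.5),(327.4,281.4),(393.75,209.4)]]);e=Q-np.roll(Q,-1,0)
print(Q.mean(0),np.linalg.norm(e,axis=1),np.degrees(np.arctan2(e[:,1],e[:,0])))
ang=np.arctan2(e[:,1],e[:,0]); 
for z in(.21,.226,.24):
    X=onz(c,(221.3,129.1),z);v=X[:2]-Q.mean(0)[:2];print("tip",z,np.degrees(np.arctan2(v[1],v[0])),np.linalg.norm(v))
for o in ([.5505,-.174],[.5515,-.1745],[.5495,-.1735]):
  for ns in (["w6"],["w5"],["w6","w5"]):
    y,b,A=fitwire(ns,np.array(o),np.radians(np.arange(-30,-15,.5)),np.arange(-.26,.27,.02)); print(o,ns,np.degrees(y),b,A.max()/len(ns))
    print("  profile",np.round(A.max(0)[::2],0))
E
```

```text
[ 0.5523 -0.1752  0.255 ] [0.0862 0.0841 0.0852 0.0824] [  64.8589  155.3721 -114.0348  -25.3273]
tip 0.21 157.073305190974 0.11143444547936654
tip 0.226 155.06232350255826 0.10785507901595304
tip 0.24 153.1920695815602 0.10483903321374542
[0.5505, -0.174] ['w6'] -23.5 -0.26 72.33190155029297
  profile [72. 72. 71. 70. 70. 69. 69. 68. 66. 61. 49. 39. 40. 44.]
[0.5505, -0.174] ['w5'] -26.5 0.11999999999999977 65.10836029052734
  profile [55. 55. 54. 53. 51. 51. 55. 57. 62. 65. 65. 62. 58. 57.]
[0.5505, -0.174] ['w6', 'w5'] -23.5 -0.24000000000000002 61.4111213684082
  profile [122. 122. 122. 120. 117. 113. 106.  99.  96. 101. 100.  94.  89.  88.]
[0.5515, -0.1745] ['w6'] -24.000000000000004 -0.26 73.17764282226562
  profile [73. 73. 70. 71. 72. 71. 70. 67. 61. 50. 39. 38. 42. 45.]
[0.5515, -0.1745] ['w5'] -26.0 0.07999999999999985 67.26123809814453
  profile [50. 51. 51. 52. 54. 57. 60. 62. 64. 64. 61. 57. 57. 58.]
[0.5515, -0.1745] ['w6', 'w5'] -24.000000000000004 -0.24000000000000002 55.22039031982422
  profile [110. 109. 109. 107. 103.  98.  93.  97. 100. 100.  95.  90.  90.  89.]
[0.5495, -0.1735] ['w6'] -23.5 -0.22000000000000003 72.55198669433594
  profile [72. 73. 72. 71. 70. 70. 71. 71. 70. 66. 59. 47. 36. 41.]
[0.5495, -0.1735] ['w5'] -25.0 -0.18000000000000005 65.39550018310547
  profile [62. 64. 65. 63. 60. 56. 48. 51. 58. 60. 64. 65. 62. 58.]
[0.5495, -0.1735] ['w6', 'w5'] -23.0 -0.26 63.91633987426758
  profile [128. 127. 125. 122. 119. 116. 112. 109. 102.  95. 100. 100.  93.  88.]
```

```bash
python3 -c "
from h import *
delta([.44,.02,.44],down(1.82)*R.from_euler('y',-.44))"
```

```text
row [0.2142, -0.0578, 0.0705] [0.0089, -0.4346, -0.0014] rows>= 3.7
```

```bash
python3 drive.py '[[0.214,-0.058,0.0705,0,-0.435,0],[0.214,-0.058,0.0705,0,-0.435,0],[0.214,-0.058,0.0705,0,-0.435,0],[0.214,-0.058,0.0705,0,-0.435,0],[0.214,-0.058,0.0705,0,-0.435,0],[0.214,-0.058,0.0705,0,-0.435,0]]'
python3 - <<'E'
from h import *
st(); snap("wrist","w7")
c=P("wrist",np.load("pics/w7.npy"))
for b in (-.2,0,.2): print(proj(c,wire(np.array([.5512,-.1745]),np.radians(-24.6),b)[0][-1]))
for o in ([.5512,-.1745],[.552,-.1735],[.5505,-.1755]):
  for ns in (["w7"],["w7","w6"],["w7","w6","w5"]):
    y,b,A=fitwire(ns,np.array(o),np.radians(np.arange(-28,-20,.5)),np.arange(-.26,.27,.02)); print(o,ns,np.degrees(y),b,A.max()/len(ns))
    print("  prof",np.round(A[7]))
g=cv2.imread("pics/w7.png",0)
E
```

```text
time: 9.07
eef_pos: [0.4404, 0.0194, 0.4348]
tool_rot: [0.599, 0.771, -0.131, 0.172]
force: [0.2, 0.1, 0.1]
gripper_width: 0.998
grasp_force: 0.0
t 9.07 [0.4404 0.0194 0.4348] yaw 1.8192 z [ 0.1079 -0.4087 -0.9063] F [0.2045 0.1446 0.148 ] [ 0.0609 -0.2147  1.6129 -0.4287  1.6449 -0.242 ] 0.9981899487111596 0.0
[288.8839 250.9037]
[292.4231 265.2765]
[298.6879 280.3281]
[0.5512, -0.1745] ['w7'] -25.0 -0.04000000000000012 99.54728698730469
  prof [-55. -60. -48. -36. -18.  -1.   9.  30.  58.  78.  89.  99.  71.  46.
  23.   2. -14. -18. -17. -17.  -9.  -5.  -6.  -8. -12. -15. -15.]
[0.5512, -0.1745] ['w7', 'w6'] -26.5 -0.04000000000000012 81.43182373046875
  prof [ 14.  12.  26.  37.  52.  64.  69.  84. 106. 121. 129. 134. 102.  73.
  46.  21.   2.  -1.   2.   6.  15.  18.  15.   9.   1.  -7. -11.]
[0.5512, -0.1745] ['w7', 'w6', 'w5'] -26.0 -0.04000000000000012 65.39740753173828
  prof [ 57.  54.  68.  81.  98. 113. 120. 135. 156. 170. 179. 188. 159. 127.
  91.  58.  31.  20.  15.  12.  14.  11.   3.  -8. -19. -29. -33.]
[0.552, -0.1735] ['w7'] -24.000000000000004 -0.04000000000000012
[... 587 characters left out ...]
.  53.  49.  40.  31.  20.  11.   5.]
[0.5505, -0.1755] ['w7'] -25.5 -0.04000000000000012 100.8149642944336
  prof [-54. -43. -26. -13.   1.  16.  26.  45.  70.  83.  87.  96.  65.  34.
  10.  -3. -23. -26. -25. -23. -12.  -6.  -6.  -9. -13. -17. -17.]
[0.5505, -0.1755] ['w7', 'w6'] -27.0 -0.04000000000000012 84.29844284057617
  prof [ 22.  31.  43.  52.  61.  71.  75.  90. 110. 117. 117. 119.  81.  44.
  15.   0. -18. -18. -13. -10.  -3.  -1.  -5. -12. -20. -27. -31.]
[0.5505, -0.1755] ['w7', 'w6', 'w5'] -26.5 -0.04000000000000012 68.81435648600261
  prof [ 71.  82.  96. 105. 114. 121. 123. 134. 154. 164. 165. 162. 116.  69.
  31.   8. -19. -26. -27. -29. -26. -27. -34. -42. -50. -55. -57.]
```

The bend is clearly about -0.04 rad (tip about 2.6 mm low), with the station yaw near -25°. Next I fit the arm's kinematics from the logged poses to check that the hang pose is reachable.

```bash
cat > kin.py <<'E'
from h import *
from scipy.optimize import least_squares
D=[([-1.2443,.0528,1.4017,0,1.6886,-.0703],[.2029,-.4842,.4039]),([-.1317,-.4731,1.764,-.0005,1.8513,1.4384],[.3473,-.0088,.4486]),([-.4666,-.7193,1.8393,.2153,1.5704,1.1558],[.3002,-.0843,.4984]),([-.3672,.2063,1.0477,.0004,1.8899,1.8019],[.5515,-.1725,.4985]),([-.3697,.19,1.1905,.0008,1.7581,2.2976],[.5489,-.173,.4356]),([.0609,-.2147,1.6129,-.4287,1.6449,-.242],[.4404,.0194,.4348])]
E_=lambda a,t:R.from_euler(a,t)
def fk(p,q):
    a1,lat,d1,L1,L2,e,d6=p
    A=E_("z",q[0]);B=A*E_("y",q[1]);C=B*E_("y",q[2]);W=C*E_("z",q[3])*E_("y",q[4])*E_("z",q[5])
    return A.apply([a1,lat,d1])+B.apply([0,0,L1])+C.apply([e,0,L2])+W.apply([0,0,d6]),W
sol=least_squares(lambda p:np.concatenate([(fk(p,q)[0]-x)*1000 for q,x in D]+[(p-[0,.037,.15,.32,.4,0,.12])*3]),[0,.037,.15,.32,.4,0,.12]);p=sol.x
off=fk(p,D[5][0])[1].inv()*R.from_quat([.599,.771,-.131,.172])
LO=np.array([-2.9,-.91,.12,-1.06,.26,-2.93]);HI=np.array([2.9,2.17,2.37,4.2,2.73,2.93])
def ik(pos,rot,q0):
    f=lambda q:np.concatenate([(fk(p,q)[0]-pos)*10,((fk(p,q)[1]*off).inv()*rot).as_rotvec()])
    best=min((least_squares(f,np.clip(q,LO+.01,HI-.01),bounds=(LO,HI)) for q in [q0,[-.2,-.6,2,0,1,1.3],[-.2,-.3,2.2,.3,.6,1.3],[-.2,-.6,2,3,.6,-1.3]]),key=lambda s:s.cost)
    r=f(best.x);return best.x,np.linalg.norm(r[:3])/10,np.linalg.norm(r[3:])
if __name__=="__main__":
    print("params",p,"res mm",np.abs(sol.fun[:18]).max(),"off",off.as_rotvec())
    yaw=np.radians(-25);o=np.array([.5512,-.1745]);u=np.array([np.cos(yaw),np.sin(yaw)])
    # card tilt c (pack x elevation), tool pitch th, d= hole distance out from axis; grasp at pack x=gx, z=gz
    for c in (35,45,55,65):
        for th in (0,15,20,30,40):
            out=[]
            for d in (.125,.104,.09,.075):
                hz=.215
                C=np.radians(c);px=np.array([np.cos(C),np.sin(C)]);pz=np.array([-np.sin(C),np.cos(C)])
                g=np.array([-d,hz])+(-.012-.053)*px+.018*pz; t=np.radians(th); tcp=g-.155*np.array([np.sin(t),-np.cos(t)])
                q,e1,e2=ik(np.r_[o+u*tcp[0],tcp[1]],E_("z",yaw)*E_("x",np.pi)*E_("y",t),[-.2,-.5,1.9,0,1.4,1.4]); out.append(f"{e1*1000:.0f}mm/{e2:.2f}")
            print(c,th,out,q if th==30 else "")
E
python3 kin.py
```

```text
params [0.0001 0.0369 0.2064 0.3528 0.4962 0.1062 0.107 ] res mm 0.054925198194555325 off [-0.0009  0.0001  1.5704]
35 0 ['0mm/0.00', '0mm/0.00', '0mm/0.00', '0mm/0.00'] 
35 15 ['0mm/0.00', '0mm/0.00', '0mm/0.00', '0mm/0.00'] 
35 20 ['0mm/0.00', '0mm/0.00', '0mm/0.00', '0mm/0.00'] 
35 30 ['0mm/0.00', '0mm/0.00', '0mm/0.00', '0mm/0.00'] [-0.3134 -0.5676  2.0951 -0.0684  1.0953  1.7091]
35 40 ['1mm/0.01', '0mm/0.00', '0mm/0.00', '0mm/0.00'] 
45 0 ['0mm/0.00', '0mm/0.00', '0mm/0.00', '0mm/0.00'] 
45 15 ['0mm/0.00', '0mm/0.00', '0mm/0.00', '0mm/0.00'] 
45 20 ['0mm/0.00', '0mm/0.00', '0mm/0.00', '0mm/0.00'] 
45 30 ['0mm/0.00', '0mm/0.00', '0mm/0.00', '0mm/0.00'] [-0.3153 -0.5422  2.1006 -0.0684  1.0644  1.7094]
45 40 ['0mm/0.00', '0mm/0.00', '0mm/0.00', '0mm/0.00'] 
55 0 ['0mm/0.00', '0mm/0.00', '0mm/0.00', '0mm/0.00'] 
55 15 ['0mm/0.00', '0mm/0.00', '0mm/0.00', '0mm/0.00'] 
55 20 ['0mm/0.00', '0mm/0.00', '0mm/0.00', '0mm/0.00'] 
55 30 ['0mm/0.00', '0mm/0.00', '0mm/0.00', '0mm/0.00'] [-0.3178 -0.5098  2.0993 -0.0682  1.0332  1.709 ]
55 40 ['0mm/0.00', '0mm/0.00', '0mm/0.00', '0mm/0.00'] 
65 0 ['0mm/0.00', '0mm/0.00', '0mm/0.00', '0mm/0.00'] 
65 15 ['0mm/0.00', '0mm/0.00', '0mm/0.00', '0mm/0.00'] 
65 20 ['0mm/0.00', '0mm/0.00', '0mm/0.00', '0mm/0.00'] 
65 30 ['0mm/0.00', '0mm/0.00', '0mm/0.00', '0mm/0.00'] [-0.3207 -0.4721  2.0914 -0.0677  1.0033  1.7079]
65 40 ['0mm/0.00', '0mm/0.00', '0mm/0.00', '0mm/0.00']
```

Run:
```python
from kin import *
yaw=np.radians(-25);o=np.array([.5512,-.1745]);u=np.array([np.cos(yaw),np.sin(yaw)])
for de in (0,12):
  for c in (40,45,50,55,60):
    out=[]
    for d,hz in ((.13,.25),(.12,.24),(.104,.226),(.09,.215),(.075,.205)):
        C=np.radians(c);px=np.array([np.cos(C),np.sin(C)]);pz=np.array([-np.sin(C),np.cos(C)]);t=np.radians(c-de)
        g=np.array([-d,hz])-.067*px+.02*pz; tcp=g-.155*np.array([np.sin(t),-np.cos(t)])
        q,e1,e2=ik(np.r_[o+u*tcp[0],tcp[1]],E_("z",yaw)*E_("x",np.pi)*E_("y",t),[-.2,-.5,1.9,0,1.4,1.4]); out.append(f"{e1*1000:.0f}/{e2:.2f} j2 {q[1]:.2f} j3 {q[2]:.2f}")
    print(de,c,out)
```

```text
0 40 ['5/0.04 j2 -0.91 j3 2.27', '0/0.00 j2 -0.90 j3 2.29', '0/0.00 j2 -0.83 j3 2.28', '0/0.00 j2 -0.76 j3 2.27', '0/0.00 j2 -0.69 j3 2.25']
0 45 ['12/0.11 j2 -0.91 j3 2.30', '7/0.06 j2 -0.91 j3 2.32', '0/0.00 j2 -0.88 j3 2.35', '0/0.00 j2 -0.81 j3 2.33', '0/0.00 j2 -0.73 j3 2.31']
0 50 ['19/0.16 j2 -0.91 j3 2.34', '13/0.10 j2 -0.91 j3 2.36', '7/0.07 j2 -0.88 j3 2.37', '4/0.05 j2 -0.82 j3 2.37', '1/0.01 j2 -0.76 j3 2.37']
0 55 ['23/0.21 j2 -0.91 j3 2.37', '19/0.20 j2 -0.91 j3 2.37', '17/0.18 j2 -0.84 j3 2.37', '14/0.15 j2 -0.77 j3 2.37', '10/0.10 j2 -0.71 j3 2.37']
0 60 ['29/0.31 j2 -0.91 j3 2.37', '28/0.30 j2 -0.86 j3 2.37', '26/0.27 j2 -0.78 j3 2.37', '23/0.24 j2 -0.72 j3 2.37', '19/0.19 j2 -0.66 j3 2.37']
12 40 ['0/0.00 j2 -0.76 j3 2.14', '0/0.00 j2 -0.72 j3 2.14', '0/0.00 j2 -0.65 j3 2.13', '0/0.00 j2 -0.60 j3 2.11', '0/0.00 j2 -0.53 j3 2.09']
12 45 ['0/0.00 j2 -0.83 j3 2.20', '0/0.00 j2 -0.78 j3 2.20', '0/0.00 j2 -0.71 j3 2.19', '0/0.00 j2 -0.65 j3 2.18', '0/0.00 j2 -0.58 j3 2.16']
12 50 ['0/0.00 j2 -0.89 j3 2.27', '0/0.00 j2 -0.84 j3 2.27', '0/0.00 j2 -0.77 j3 2.26', '0/0.00 j2 -0.70 j3 2.24', '0/0.00 j2 -0.63 j3 2.22']
12 55 ['5/0.04 j2 -0.91 j3 2.31', '0/0.00 j2 -0.90 j3 2.33', '0/0.00 j2 -0.82 j3 2.32', '0/0.00 j2 -0.74 j3 2.31', '0/0.00 j2 -0.66 j3 2.29']
12 60 ['12/0.09 j2 -0.91 j3 2.35', '5/0.05 j2 -0.91 j3 2.37', '2/0.03 j2 -0.84 j3 2.37', '0/0.00 j2 -0.78 j3 2.37', '0/0.00 j2 -0.69 j3 2.34']
```

```bash
cat >> kin.py <<'E'
def packgrip(tipz,yaw=.5104,c=np.array([.4147,.1115]),gx=-.016,th=-.25):
    rot=E_("z",yaw)*E_("x",np.pi)*E_("y",th); tip=np.r_[c+gx*np.array([np.cos(yaw),np.sin(yaw)]),tipz]
    return tip-.169*rot.apply([0,0,1]),rot
E
python3 - <<'E'
from kin import *
c1=P("wrist",np.load("pics/w1.npy"));print("box edge",onz(c1,(150,42),.05),onz(c1,(150,42),0),"red",onz(c1,(333,190),.01),onz(c1,(340,103),.01))
for z in(.10,.011): p_,r=packgrip(z);print(p_,ik(p_,r,[.2,-.3,1.9,0,1.8,1.2])); delta(p_,r)
E
```

```text
box edge [0.502  0.1818 0.05  ] [0.5125 0.2077 0.    ] red [ 0.3181 -0.0312  0.01  ] [ 0.4383 -0.0385  0.01  ]
[0.4372 0.1241 0.2637] (array([ 0.2123,  0.0257,  1.7218, -0.0725,  1.634 ,  1.2773]), np.float64(1.594436429147036e-16), np.float64(4.820541848888534e-16))
row [0.1654, 0.022, 0.1117] [0.4442, 0.1565, 1.2336] rows>= 7.0
[0.4372 0.1241 0.1747] (array([ 0.2123,  0.1525,  1.7845, -0.073 ,  1.445 ,  1.2911]), np.float64(1.2177709378935643e-16), np.float64(2.4316003291880156e-16))
row [0.203, 0.0216, 0.1924] [0.4442, 0.1565, 1.2336] rows>= 7.0
```

```bash
python3 drive.py '[[0.165,0.022,0.112,0.444,0.1565,1.2336],[0.165,0.022,0.112,0.444,0.1565,1.2336],[0.165,0.022,0.112,0.444,0.1565,1.2336],[0.165,0.022,0.112,0.444,0.1565,1.2336],[0.165,0.022,0.112,0.444,0.1565,1.2336],[0.165,0.022,0.112,0.444,0.1565,1.2336],[0.165,0.022,0.112,0.444,0.1565,1.2336],[0.165,0.022,0.112,0.444,0.1565,1.2336]]'
python3 drive.py '[[0,0,0,0,0,0]]'
python3 - <<'E'
from kin import *
st(); im=snap("wrist","w8"); p_,r=packgrip(.011); delta(p_,r)
# re-measure card from blue pixels in this view
c=P("wrist",np.load("pics/w8.npy")); h=cv2.cvtColor(im.copy(),cv2.COLOR_BGR2HSV); m=cv2.inRange(h,(100,120,70),(125,255,255))
ex=np.float32([proj(c,np.r_[np.array([.4147,.1115])+E_("z",.5104).apply([a,b,0])[:2],.003]) for a,b in((.07,.035),(.07,-.035),(-.07,-.035),(-.07,.035))]);print("expected corners",ex)
n,l,s,_=cv2.connectedComponentsWithStats(m)
for i in np.argsort(-s[1:,4])[:4]+1: print(s[i])
E
```

```text
time: 10.12
eef_pos: [0.4376, 0.1233, 0.2633]
tool_rot: [0.96, 0.25, -0.121, 0.031]
force: [-0.1, 0.0, -0.3]
gripper_width: 0.997
grasp_force: 0.0
time: 10.25
eef_pos: [0.4372, 0.1238, 0.2632]
tool_rot: [0.96, 0.252, -0.121, 0.032]
force: [-0.5, -0.7, 0.6]
gripper_width: 0.999
grasp_force: 0.0
t 10.25 [0.4372 0.1238 0.2632] yaw 0.5133 z [-0.2162 -0.1217 -0.9687] F [-0.5154 -0.7185  0.6227] [ 0.212   0.0263  1.7224 -0.0737  1.6326  1.2739] 0.999005957376765 0.0
row [0.0221, 0.0, 0.0856] [0.0005, 0.0008, 0.0029] rows>= 1.4
expected corners [[263.2857  67.589 ]
 [368.2862  67.954 ]
 [353.5352 234.2885]
 [278.1566 234.093 ]]
[ 262   67  106   46 2545]
[347 143  15  83 734]
[270 146  15  80 657]
[278 232  12   3  34]
```

The card's blue edges (columns 262–368, top row 67) match the prediction to within a pixel, so I will descend.

```bash
python3 drive.py '[[0.01,0,0.04,0,0,0],[0.018,0,0.07,0,0,0],[0.022,0,0.0856,0,0,0],[0.022,0,0.0856,0,0,0],[0.022,0,0.0856,0,0,0]]'
python3 drive.py '[[0,0,0,0,0,0],[0,0,0,0,0,0],[0,0,0,0,0,0],[0,0,0,0,0,0],[0,0,0,0,0,0]]' 0.2
python3 -c "
from h import *
st()"
```

```text
time: 10.92
eef_pos: [0.4373, 0.1246, 0.176]
tool_rot: [0.96, 0.251, -0.12, 0.031]
force: [0.4, 0.0, 1.0]
gripper_width: 1.004
grasp_force: 0.0
time: 11.55
eef_pos: [0.4372, 0.1246, 0.1757]
tool_rot: [0.96, 0.251, -0.12, 0.031]
force: [-0.6, 1.5, 6.3]
gripper_width: 0.522
grasp_force: 63.3
t 11.55 [0.4372 0.1246 0.1757] yaw 0.5114 z [-0.2151 -0.1206 -0.9691] F [-0.6427  1.4586  6.3321] [ 0.2133  0.1511  1.7838 -0.0729  1.4456  1.2906] 0.5222654958006688 63.25578689575195
```

```bash
python3 drive.py '[[-0.004,0,-0.015,0,0,0],[-0.013,0,-0.05,0,0,0],[-0.025,0,-0.097,0,0,0],[-0.037,0,-0.145,0,0,0],[-0.037,0,-0.145,0,0,0],[-0.037,0,-0.145,0,0,0]]'
python3 - <<'E'
from kin import *
st(); im=snap("wrist","w9"); m=arm.camera_model("wrist"); k=K(m); M=m["mount"]
h=cv2.cvtColor(im.copy(),cv2.COLOR_BGR2HSV); b=cv2.inRange(h,(100,120,60),(125,255,255))
n,l,s,_=cv2.connectedComponentsWithStats(b)
for i in np.argsort(-s[1:,4])[:4]+1: print(s[i])
# predicted (tool frame) with pack rotated by -th about tool y, tip at (.0,0,.169) = pack (-.016,0,.011)
rot=E_("x",np.pi)*E_("y",-.25)  # tool in pack axes
def tool(X): return rot.inv().apply(np.array(X)-[-.016,0,.0123])+[0,0,.169]
c=(k,M)
for a in((.07,.035,.003),(.07,-.035,.003),(.0595,.017,.003),(.0595,-.017,.003),(.0465,.017,.003),(.0465,-.017,.003),(-.07,-.035,.003),(-.07,.035,.003)): print(a,tool(a),proj(c,tool(a)))
# hole: non-blue region inside
g=b[55:125,255:380]
for y in range(0,70,4): print(55+y,''.join('#' if v else '.' for v in g[y,::2]))
E
```

```text
time: 12.3
eef_pos: [0.4366, 0.1244, 0.3238]
tool_rot: [0.96, 0.251, -0.122, 0.031]
force: [-0.4, 0.2, -2.2]
gripper_width: 0.523
grasp_force: 62.4
t 12.3 [0.4366 0.1244 0.3238] yaw 0.5115 z [-0.2176 -0.1211 -0.9685] F [-0.4419  0.2288 -2.2064] [ 0.2132 -0.0327  1.6551 -0.0737  1.7599  1.2675] 0.5229007732093593 62.40567326545715
[ 232   93  172   72 9011]
[369 204  18  56 622]
[249 205  19  55 615]
[631 260   9   6  24]
(0.07, 0.035, 0.003) [ 0.0856 -0.035   0.1567] [229.5879  95.5064]
(0.07, -0.035, 0.003) [0.0856 0.035  0.1567] [400.1143  95.5591]
(0.0595, 0.017, 0.003) [ 0.0755 -0.017   0.1593] [275.4501 121.2046]
(0.0595, -0.017, 0.003) [0.0755 0.017  0.1593] [354.4978 121.2284]
(0.0465, 0.017, 0.003) [ 0.0629 -0.017   0.1625] [277.6992 149.9307]
(0.0465, -0.017, 0.003) [0.0629 0.017  0.1625] [352.5201 149.9527]
(-0.07, -0.035, 0.003) [-0.05    0.035   0.1914] [367.957  314.6775]
(-0.07, 0.035, 0.003) [-0.05   -0.035   0.1914] [263.8172 314.6516]
55 ...............................................................
59 ...............................................................

[... 377 characters left out ...]
........................
87 ...............................................................
91 ...............................................................
95 ###############################################################
99 ###############################################################
103 ###############################################################
107 ###############################################################
111 ###############################################################
115 ###############################################################
119 ###############################################################
123 ############.......................................############
```

```bash
cat >> kin.py <<'E'
yaw=np.radians(-25);o=np.array([.5512,-.1745]);u=np.array([np.cos(yaw),np.sin(yaw)]);H=np.array([.0692,0,.1613])
def hang(f,z,c): # hole centre f (neg = out from axis), height z, card tilt c
    rot=E_("z",yaw)*E_("x",np.pi)*E_("y",c-.25); return np.r_[o+u*f,z]-rot.apply(H),rot
def wp(ff,b=-.04):
    W=wire(o,yaw,b)[0]
    return W
E
python3 - <<'E'
from kin import *
print("H",(E_("x",np.pi)*E_("y",-.25)).inv().apply(np.array([.053,0,.0015])-[-.016,0,.0123])+[0,0,.169])
W=wp(0);fw=(W[:,:2]-o)@u;print(np.c_[fw,W[:,2]][[0,8,17,18,24]])
c_=P("wrist",np.load("pics/w9.npy"))
s=arm.observe();q=s["joints"]
for f,z,c in[(-.124,.244,.785),(-.108,.2275,.785),(-.098,.218,.82),(-.09,.211,.87),(-.078,.206,.92),(-.066,.202,.96),(-.066,.196,.96)]:
    p_,r=hang(f,z,c); q,e1,e2=ik(p_,r,q); tt=r.inv().apply(W[-1]-p_); cam=p_+r.apply([.1,0,.03]); bc=p_+r.apply([.0425,0,.1])
    print((f,z,c),p_,"err",round(e1*1e3,1),round(e2,2),"j2,3,5",q[[1,2,4]],"tip in tool",tt,"cam f,z",(cam[:2]-o)@u,cam[2],"body f,z",(bc[:2]-o)@u,bc[2])
p_,r=hang(-.135,.258,.785);print(p_,ik(p_,r,q));delta(p_,r)
E
```

```text
H [ 0.0695 -0.      0.1624]
[[-0.0479  0.1975]
 [-0.069   0.2043]
 [-0.0927  0.2119]
 [-0.094   0.2131]
 [-0.1052  0.2234]]
(-0.124, 0.244, 0.785) [ 0.3103 -0.0622  0.3475] err 0.0 0.0 j2,3,5 [-0.7707  2.1702  1.2134] tip in tool [ 0.0749 -0.      0.1886] cam f,z -0.16444585469532533 0.3726563750381793 body f,z -0.17822242811861508 0.28312171122179636
(-0.108, 0.2275, 0.785) [ 0.3248 -0.0689  0.331 ] err 0.0 0.0 j2,3,5 [-0.7023  2.1664  1.1483] tip in tool [0.0695 0.     0.1662] cam f,z -0.14844585469532529 0.3561563750381793 body f,z -0.16222242811861504 0.26662171122179634
(-0.098, 0.218, 0.82) [ 0.3307 -0.0717  0.3165] err 0.0 0.0 j2,3,5 [-0.6807  2.1872  1.0713] tip in tool [ 0.0661 -0.      0.1529] cam f,z -0.14292313796377223 0.3451622651398122 body f,z -0.15355820062422484 0.2552003540762501
(-0.09, 0.211, 0.87) [ 0.3336 -0.0731  0.3021] err 0.0 0.0 j2,3,5 [-0.6733  2.2178  0.9842] tip in tool [ 0.0641 -0.      0.1424] cam f,z -0.14122246011334208 0.3357581243043397 body f,z -0.14734801013382642 0.2453771106070673
(-0.078, 0.206, 0.92) [ 0.3406 -0.0763  0.2895] err 0.0 0.0 j2,
[... 153 characters left out ...]
79422646199
(-0.066, 0.202, 0.96) [ 0.3485 -0.08    0.2792] err 0.0 0.0 j2,3,5 [-0.608   2.2386  0.8095] tip in tool [ 0.0534 -0.      0.1195] cam f,z -0.12822822835462008 0.32164939446501706 body f,z -0.12620567225256674 0.23108362131194313
(-0.066, 0.196, 0.96) [ 0.3485 -0.08    0.2732] err 0.0 0.0 j2,3,5 [-0.6007  2.2466  0.7942] tip in tool [ 0.0574 -0.      0.115 ] cam f,z -0.12822822835462008 0.31564939446501705 body f,z -0.12620567225256674 0.22508362131194312
[ 0.3004 -0.0575  0.3615] (array([-0.2831, -0.8152,  2.165 , -0.0811,  1.2634,  1.7279]), np.float64(3.3256056148683204e-16), np.float64(2.5409998304915736e-16))
row [-0.2108, 0.0919, 0.0147] [-0.1376, 0.7277, 0.9612] rows>= 6.5
```

```bash
sed -i 's/H=np.array(\[.0692,0,.1613\])/H=np.array([.070,0,.1624])/' kin.py; python3 drive.py '[[-0.02,0.009,0.001,-0.013,0.07,0.093],[-0.05,0.022,0.003,-0.033,0.175,0.231],[-0.08,0.035,0.006,-0.053,0.28,0.37],[-0.11,0.048,0.008,-0.073,0.383,0.505],[-0.14,0.061,0.010,-0.092,0.485,0.64],[-0.17,0.074,0.012,-0.112,0.588,0.776],[-0.195,0.085,0.0136,-0.127,0.673,0.888],[-0.211,0.092,0.0147,-0.1376,0.728,0.961]]'
python3 drive.py '[[0,0,0,0,0,0],[0,0,0,0,0,0],[0,0,0,0,0,0]]'
python3 - <<'E'
from kin import *
st(); im=snap("wrist","w10"); c=P("wrist",np.load("pics/w10.npy"))
h=cv2.cvtColor(im.copy(),cv2.COLOR_BGR2HSV); b=cv2.inRange(h,(100,120,60),(125,255,255))
W=wire(o,yaw,-.04)[0]; print("tip px",proj(c,W[-1]),"bend px",proj(c,W[17]))
s=arm.observe();r=R.from_quat(s["tool_rot"]);print("hole px",proj(c,r.apply(H)+s["eef_pos"]))
y,bb,A=fitwire(["w10"],o,np.radians(np.arange(-29,-20,1)),np.arange(-.22,.23,.02));print(np.degrees(y),bb,np.round(A[4]),A.max())
y,bb,A=fitwire(["w10","w7"],o,np.radians(np.arange(-29,-20,1)),np.arange(-.22,.23,.02));print(np.degrees(y),bb)
for t in [(-.124,.244,.785),(-.108,.2275,.785)]: delta(*hang(*t))
E
```

```text
time: 13.35
eef_pos: [0.2997, -0.0583, 0.3609]
tool_rot: [0.941, -0.211, 0.259, 0.057]
force: [-0.5, 0.1, -1.7]
gripper_width: 0.522
grasp_force: 62.3
time: 13.72
eef_pos: [0.3009, -0.0572, 0.3618]
tool_rot: [0.942, -0.208, 0.258, 0.056]
force: [-0.4, -0.6, -2.6]
gripper_width: 0.522
grasp_force: 62.3
t 13.72 [ 0.3009 -0.0572  0.3618] yaw -0.4351 z [ 0.4629 -0.2136 -0.8603] F [-0.4349 -0.6329 -2.5903] [-0.2819 -0.8135  2.1634 -0.0803  1.2626  1.7273] 0.5215301654113175 62.319170236587524
tip px [317.2253 119.0473] bend px [317.3276 110.5429]
hole px [314.8776 136.5004]
-24.000000000000004 0.19999999999999982 [ 46.  46.  47.  45.  49.  60.  68.  68.  54.  40.  36.  25.  21.  30.
  50.  52.  54.  56.  58.  60.  93. 100.  88.] 128.34072875976562
-24.000000000000004 -0.10000000000000006
row [0.001, 0.0005, 0.0168] [-0.0021, -0.0003, 0.0009] rows>= 0.3
row [0.0063, 0.0006, 0.0392] [-0.0021, -0.0003, 0.0009] rows>= 0.6
```

```bash
python3 drive.py '[[0.0005,0,0.008,0,0,0],[0.001,0,0.0168,0,0,0],[0.003,0,0.024,0,0,0],[0.0045,0,0.031,0,0,0],[0.0055,0,0.036,0,0,0],[0.0063,0,0.039,0,0,0],[0.0063,0,0.039,0,0,0]]'
python3 - <<'E'
from kin import *
st()
for t in [(-.103,.2225,.785),(-.098,.218,.82),(-.09,.211,.87)]: delta(*hang(*t))
E
```

```text
time: 14.65
eef_pos: [0.3236, -0.0683, 0.3321]
tool_rot: [0.941, -0.209, 0.259, 0.057]
force: [0.3, 0.2, -1.7]
gripper_width: 0.527
grasp_force: 62.4
t 14.65 [ 0.3236 -0.0683  0.3321] yaw -0.4371 z [ 0.4642 -0.2148 -0.8593] F [ 0.2525  0.2014 -1.7382] [-0.2974 -0.7089  2.168  -0.076   1.1506  1.7222] 0.527150128761759 62.370017766952515
row [0.0016, 0.0, 0.0074] [-0.0015, -0.002, -0.0007] rows>= 0.1
row [-0.0021, 0.0001, 0.0164] [-0.0015, 0.033, -0.0007] rows>= 0.3
row [-0.0067, 0.0001, 0.0304] [-0.0015, 0.083, -0.0007] rows>= 0.5
```

```bash
python3 drive.py '[[0.0007,0,0.003,0,0,0],[0.0014,0,0.006,0,0,0]]' | grep -E "force|eef"; python3 drive.py '[[0.000,0,0.001,0,0,0],[-0.001,0,0.003,0,0.01,0]]'| grep -E "force|eef"
python3 - <<'E'
from kin import *
st()
for t in [(-.098,.218,.82),(-.09,.211,.87),(-.078,.206,.92)]: delta(*hang(*t))
E
```

```text
eef_pos: [0.3274, -0.07, 0.3281]
force: [-11.2, 5.2, 3.5]
grasp_force: 63.9
eef_pos: [0.3278, -0.0701, 0.3247]
force: [-12.7, 5.2, 2.1]
grasp_force: 64.3
t 15.15 [ 0.3278 -0.0701  0.3247] yaw -0.437 z [ 0.471  -0.2177 -0.8549] F [-12.7472   5.2396   2.122 ] [-0.2989 -0.6901  2.1733 -0.0772  1.1181  1.7229] 0.523462559371454 64.3274974822998
row [-0.0023, 0.0002, 0.0077] [-0.0017, 0.0245, -0.0006] rows>= 0.1
row [-0.007, 0.0002, 0.0217] [-0.0017, 0.0745, -0.0006] rows>= 0.4
row [-0.0071, 0.0002, 0.0365] [-0.0017, 0.1245, -0.0007] rows>= 0.7
```

Contact: about 13 N outward with a -x (down-card) component, so the tip is rubbing the hole's lower edge and the wire is bent lower than I assumed. I will back off and check this against the geometry.

```bash
python3 drive.py '[[-0.002,0,-0.006,0,0,0],[-0.003,0,-0.01,0,0,0],[-0.003,0,-0.01,0,0,0]]'
python3 - <<'E'
from kin import *
st(); im=snap("wrist","w11")
C=.785;px=np.array([np.cos(C),np.sin(C)]);pz=np.array([-np.sin(C),np.cos(C)])
rot=E_("z",yaw)*E_("x",np.pi)*E_("y",C-.25)
hw=np.array([.3274,-.07,.3281])+rot.apply(H); hf=np.array([(hw[:2]-o)@u,hw[2]])
for b in (-.2,-.16,-.12,-.08,-.04,0,.04):
    W=wire(o,yaw,b)[0][-1]; w=np.array([(W[:2]-o)@u,W[2]])-hf; print(b,"tip rel hole: along card x",w@px,"along normal out",w@pz)
for n in (["w7"],):
  for dx in(-1,0,1):
    for o2 in ([.5512,-.1745],[.5512,-.1725],[.5512,-.1765],[.5495,-.1745],[.553,-.1745]):
        y,b,A=fitwire(n,np.array(o2),np.radians([-24.8+dx]),np.arange(-.24,.1,.01)); print(o2,-24.8+dx,round(b,2),round(A.max(),0),end=" | ")
E
```

```text
time: 15.52
eef_pos: [0.3209, -0.0671, 0.3321]
tool_rot: [0.94, -0.208, 0.265, 0.058]
force: [0.2, -0.1, -2.2]
gripper_width: 0.525
grasp_force: 62.9
t 15.53 [ 0.3209 -0.0671  0.3321] yaw -0.4371 z [ 0.4732 -0.2188 -0.8533] F [ 0.1934 -0.0906 -2.2066] [-0.2953 -0.7246  2.1777 -0.0787  1.1454  1.7245] 0.5248619553638318 62.907493114471436
-0.2 tip rel hole: along card x -0.01153725009605346 along normal out -0.004607373174041955
-0.16 tip rel hole: along card x -0.009061481638699721 along normal out -0.003207126132823361
-0.12 tip rel hole: along card x -0.006531698585168832 along normal out -0.00190700347209587
-0.08 tip rel hole: along card x -0.003951948048688202 along normal out -0.0007090851107719242
-0.04 tip rel hole: along card x -0.0013263570797988073 along normal out 0.0003847125373126447
0 tip rel hole: along card x 0.0013408739360454664 along normal out 0.0013726396292519192
0.04 tip rel hole: along card x 0.004045477998198093 along normal out 0.0022531156924453797
[0.5512, -0.1745] -25.8 -0.05 98.0 | [0.5512, -0.1725] -25.8 -0.03 100.0 | [0.5512, -0.1765] -25.8 -0.06 86.0 | [0.5495, -0.1745] -25.8 -0.03 88.0 | [0.553, -0.1745] -25.8 -0.06 94.0 | [0.5512, -0.1745] -24.8 -0.05 87.0 | [0.5512, -0.1725] -24.8 -0.04 97.0 | [0.5512, -0.1765] -24.8 -0.11 76.0 | [0.5495, -0.1745] -24.8 -0.09 78.0 | [0.553, -0.1745] -24.8 -0.07 93.0 | [0.5512, -0.1745] -23.8 -0.1 76.0 | [0.5512, -0.1725] -23.8 -0.04 85.0 | [0.5512, -0.1765] -23.8 -0.13 71.0 | [0.5495, -0.1745] -23.8 -0.1 75.0 | [0.553, -0.1745] -23.8 -0.07 86.0 |
```

Run:
```python
from kin import *
W=wire(o,yaw,-.09)[0]; w=np.c_[(W[:,:2]-o)@u,W[:,2]]; print(w[[0,6,12,17,24]])
t=(w[-1]-w[-2])/np.linalg.norm(w[-1]-w[-2]); print("tip dir",t)
for h,c in [(w[-1]+.010*t,.785),(w[-1]+.004*t,.785),(w[-1],.785),(w[-1]-.005*t,.785)]: print(h,c); delta(*hang(h[0],h[1],c))
```

```text
[[-0.048   0.1971]
 [-0.0641  0.2014]
 [-0.0801  0.2057]
 [-0.0935  0.2092]
 [-0.1065  0.2201]]
tip dir [-0.7678  0.6407]
[-0.1142  0.2265] 0.785
row [-0.0034, 0.0001, -0.0005] [-0.0016, -0.013, -0.0006] rows>= 0.1
[-0.1096  0.2227] 0.785
row [-0.0015, 0.0001, 0.0052] [-0.0016, -0.013, -0.0006] rows>= 0.1
[-0.1065  0.2201] 0.785
row [-0.0002, 0.0001, 0.0089] [-0.0016, -0.013, -0.0006] rows>= 0.1
[-0.1027  0.2169] 0.785
row [0.0014, 0.0001, 0.0137] [-0.0016, -0.013, -0.0006] rows>= 0.2
```

```bash
python3 drive.py '[[-0.0034,0,-0.0005,0,-0.013,0],[-0.0015,0,0.0052,0,-0.013,0],[-0.0008,0,0.007,0,-0.013,0]]' | grep -E "force|eef"; python3 drive.py '[[0.0003,0,0.001,0,0,0],[0.0006,0,0.002,0,0,0]]'| grep -E "force|eef"
python3 drive.py '[[0.0003,0,0.001,0,0,0],[0.0006,0,0.002,0,0,0]]'| grep -E "force|eef"
python3 - <<'E'
from kin import *
st()
W=wire(o,yaw,-.09)[0]; w=np.c_[(W[:,:2]-o)@u,W[:,2]]; t=(w[-1]-w[-2])/np.linalg.norm(w[-1]-w[-2])
s=arm.observe();hw=s["eef_pos"]+R.from_quat(s["tool_rot"]).apply(H);h=np.array([(hw[:2]-o)@u,hw[2]]);print("hole",h,"rel tip, along tip",(h-w[-1])@t,"perp",(h-w[-1])@[t[1],-t[0]])
E
```

```text
eef_pos: [0.3239, -0.0684, 0.3247]
force: [0.7, 0.6, -1.2]
grasp_force: 62.9
eef_pos: [0.3251, -0.069, 0.3238]
force: [0.6, -0.3, -1.9]
grasp_force: 62.9
eef_pos: [0.3265, -0.0696, 0.3224]
force: [0.7, 0.3, -2.5]
grasp_force: 62.9
t 16.45 [ 0.3265 -0.0696  0.3224] yaw -0.437 z [ 0.4622 -0.2138 -0.8606] F [ 0.6836  0.3024 -2.5359] [-0.2989 -0.6908  2.177  -0.0756  1.1261  1.7224] 0.5229530647803976 62.914438247680664
hole [-0.105   0.2183] rel tip, along tip -0.0023317272621473746 perp -0.00043697010796180525
```

```bash
for i in 1 2; do python3 drive.py '[[0.0004,0,0.0015,0,0,0],[0.0008,0,0.003,0,0,0]]'| grep -E "^force|eef"; done
python3 - <<'E'
from kin import *
st()
W=wire(o,yaw,-.09)[0]; w=np.c_[(W[:,:2]-o)@u,W[:,2]]; t=(w[-1]-w[-2])/np.linalg.norm(w[-1]-w[-2])
s=arm.observe();hw=s["eef_pos"]+R.from_quat(s["tool_rot"]).apply(H);h=np.array([(hw[:2]-o)@u,hw[2]]);print("hole",h,"rel tip, along tip",(h-w[-1])@t,"perp",(h-w[-1])@[t[1],-t[0]])
for k,c in [(20,.8),(17,.83),(14,.88),(11,.92),(8,.96)]: print(k,w[k]);delta(*hang(w[k][0],w[k][1],c))
E
```

```text
eef_pos: [0.3285, -0.0706, 0.3201]
force: [-0.5, 0.5, -1.2]
eef_pos: [0.3306, -0.0715, 0.318]
force: [0.3, 0.2, -1.0]
t 16.95 [ 0.3306 -0.0715  0.318 ] yaw -0.4371 z [ 0.4621 -0.2138 -0.8606] F [ 0.2579  0.1754 -0.9708] [-0.3011 -0.6704  2.1744 -0.0751  1.1083  1.7216] 0.5207822254915945 62.91474223136902
hole [-0.1005  0.2139] rel tip, along tip -0.008604458222310957 perp -0.0009786827202979509
20 [-0.0987  0.2136]
row [-0.0011, 0.0001, 0.0023] [-0.0015, 0.0157, -0.0007] rows>= 0.1
17 [-0.0935  0.2092]
row [-0.0036, 0.0001, 0.0109] [-0.0015, 0.0457, -0.0007] rows>= 0.2
14 [-0.0855  0.2071]
row [-0.0057, 0.0001, 0.0209] [-0.0015, 0.0957, -0.0007] rows>= 0.5
11 [-0.0774  0.205 ]
row [-0.006, 0.0001, 0.0304] [-0.0015, 0.1357, -0.0008] rows>= 0.7
8 [-0.0694  0.2028]
row [-0.0061, 0.0001, 0.0401] [-0.0015, 0.1757, -0.0008] rows>= 0.9
```

The hole is now about 9 mm past the tip with no contact force, so the wire is through. I will go on along the wire, tilting the card upright as it moves in.

```bash
python3 drive.py '[[-0.0005,0,0.0012,0,0.008,0],[-0.0011,0,0.0025,0,0.016,0],[-0.002,0,0.005,0,0.025,0]]'| grep -E "^force|eef";  python3 drive.py '[[-0.0008,0,0.003,0,0.01,0],[-0.0016,0,0.006,0,0.02,0]]'| grep -E "^force|eef"
python3 - <<'E'
from kin import *
st()
W=wire(o,yaw,-.09)[0]; w=np.c_[(W[:,:2]-o)@u,W[:,2]]
for k,c in [(17,.83),(14,.88),(11,.92),(8,.96)]: print(k,w[k]);delta(*hang(w[k][0],w[k][1],c))
E
```

```text
eef_pos: [0.3312, -0.0718, 0.3127]
force: [-0.6, 0.3, -1.7]
eef_pos: [0.3329, -0.0726, 0.3065]
force: [-0.1, 0.4, -1.8]
t 17.57 [ 0.3329 -0.0726  0.3065] yaw -0.4372 z [ 0.4972 -0.2302 -0.8365] F [-0.1154  0.445  -1.7679] [-0.3003 -0.6672  2.2006 -0.0848  1.034   1.729 ] 0.5212823801864876 62.877817153930664
17 [-0.0935  0.2092]
row [-0.0, 0.0001, -0.0003] [-0.0015, 0.0002, -0.0007] rows>= 0.0
14 [-0.0855  0.2071]
row [-0.0025, 0.0001, 0.0096] [-0.0015, 0.0502, -0.0007] rows>= 0.3
11 [-0.0774  0.205 ]
row [-0.0033, 0.0001, 0.0191] [-0.0015, 0.0902, -0.0008] rows>= 0.5
8 [-0.0694  0.2028]
row [-0.0039, 0.0002, 0.0287] [-0.0015, 0.1302, -0.0008] rows>= 0.7
```

```bash
python3 drive.py '[[-0.001,0,0.004,0,0.02,0],[-0.0025,0,0.0096,0,0.05,0]]'| grep -E "^force|eef";  python3 drive.py '[[-0.0004,0,0.005,0,0.02,0],[-0.0008,0,0.0095,0,0.04,0]]'| grep -E "^force|eef"
python3 - <<'E'
from kin import *
st()
W=wire(o,yaw,-.09)[0]; w=np.c_[(W[:,:2]-o)@u,W[:,2]]
for k,c in [(11,.92),(8,.96),(8,1.0)]: print(k,w[k]);delta(*hang(w[k][0],w[k][1],c))
print("lower"); delta(*hang(w[8][0],w[8][1]-.004,.97))
E
```

```text
eef_pos: [0.3356, -0.0738, 0.2963]
force: [-0.6, 0.3, -3.5]
eef_pos: [0.3402, -0.076, 0.2884]
force: [-1.7, 1.3, -3.8]
t 18.07 [ 0.3402 -0.076   0.2884] yaw -0.4373 z [ 0.5623 -0.2608 -0.7847] F [-1.6833  1.2661 -3.7948] [-0.3003 -0.6451  2.2357 -0.1068  0.8897  1.7459] 0.5258667596055729 62.833882570266724
11 [-0.0774  0.205 ]
row [-0.0, 0.0001, -0.0005] [-0.0013, 0.0014, -0.0008] rows>= 0.0
8 [-0.0694  0.2028]
row [-0.0015, 0.0001, 0.0091] [-0.0012, 0.0414, -0.0008] rows>= 0.2
8 [-0.0694  0.2028]
row [-0.0078, 0.0001, 0.0123] [-0.0012, 0.0814, -0.0008] rows>= 0.4
lower
row [-0.0055, 0.0001, 0.013] [-0.0012, 0.0514, -0.0008] rows>= 0.3
```

```bash
python3 drive.py '[[-0.002,0,0.003,0,0.01,0],[-0.0045,0,0.007,0,0.03,0],[-0.0055,0,0.013,0,0.0514,0]]'| grep -E "^force|eef"
python3 - <<'E'
from kin import *
st()
W=wire(o,yaw,-.09)[0]; w=np.c_[(W[:,:2]-o)@u,W[:,2]]
s=arm.observe();hw=s["eef_pos"]+R.from_quat(s["tool_rot"]).apply(H);h=np.array([(hw[:2]-o)@u,hw[2]]);print("hole",h)
r=R.from_quat(s["tool_rot"]);print("world down 1mm in tool",r.inv().apply([0,0,-.001]))
E
```

```text
eef_pos: [0.3439, -0.0776, 0.2759]
force: [0.3, 0.6, -1.6]
t 18.45 [ 0.3439 -0.0776  0.2759] yaw -0.4376 z [ 0.6008 -0.2784 -0.7494] F [ 0.2561  0.6284 -1.6268] [-0.2999 -0.6292  2.2597 -0.1241  0.7958  1.7613] 0.5226636076032966 62.89649248123169
hole [-0.0689  0.2006]
world down 1mm in tool [-0.0007  0.      0.0007]
```

```bash
for i in 1 2; do python3 drive.py '[[-0.0007,0,0.0007,0,0,0],[-0.0012,0,0.0012,0,0,0]]'| grep -E "^force|eef"; done
```

```text
eef_pos: [0.3436, -0.0775, 0.2742]
force: [-0.9, -1.1, -2.1]
eef_pos: [0.3435, -0.0775, 0.2724]
force: [-0.0, 0.7, -2.2]
```

```bash
for i in 1 2 ; do python3 drive.py '[[-0.0007,0,0.0007,0,0,0],[-0.0012,0,0.0012,0,0,0]]'| grep -E "^force|eef"; done
```

```text
eef_pos: [0.3435, -0.0775, 0.271]
force: [-1.6, 0.2, 0.2]
eef_pos: [0.3436, -0.0775, 0.27]
force: [-1.0, -1.1, 4.8]
```

```bash
python3 drive.py '[[0.0005,0,-0.0005,0,0,0],[0.0005,0,-0.0005,0,0,0],[0.0005,0,-0.0005,0,0,0],[0.0005,0,-0.0005,0,0,0]]' 1.0
python3 drive.py '[[0,0,-0.01,0,0,0],[0,0,-0.03,0,0,0],[0,0,-0.05,0,0,0],[0,0,-0.07,0,0,0],[0,0,-0.07,0,0,0]]'
python3 - <<'E'
from kin import *
st(); im=snap("wrist","w12")
E
```

```text
time: 19.95
eef_pos: [0.3433, -0.0774, 0.2694]
tool_rot: [0.914, -0.203, 0.344, 0.075]
force: [-0.3, 0.5, 0.6]
gripper_width: 1.004
grasp_force: 0.0
time: 20.58
eef_pos: [0.3013, -0.0578, 0.3233]
tool_rot: [0.913, -0.203, 0.346, 0.076]
force: [-0.3, -0.5, -0.2]
gripper_width: 0.999
grasp_force: 0.0
t 20.57 [ 0.3013 -0.0578  0.3233] yaw -0.4377 z [ 0.6013 -0.2781 -0.7491] F [-0.2601 -0.4836 -0.1525] [-0.2732 -0.8749  2.2923 -0.125   1.0099  1.7612] 0.9990731600366917 0.0
```

```bash
python3 drive.py '[[0,0,0,0,0,0],[0,0,0,0,0,0],[0,0,0,0,0,0],[0,0,0,0,0,0],[0,0,0,0,0,0],[0,0,0,0,0,0],[0,0,0,0,0,0],[0,0,0,0,0,0]]' | head -1
python3 - <<'E'
from kin import *
ims=[]
for n in ("w13","w14"):
    ims.append(snap("wrist",n).astype(int))
a=cv2.imread("pics/w12.png").astype(int)
print("diff 12-13",(np.abs(a-ims[0]).max(2)>30).sum(),"13-14",(np.abs(ims[0]-ims[1]).max(2)>30).sum())
c=P("wrist",np.load("pics/w14.npy"))
b=cv2.inRange(cv2.cvtColor(ims[1].astype(np.uint8),cv2.COLOR_BGR2HSV),(100,110,40),(125,255,255))
n,l,s,_=cv2.connectedComponentsWithStats(b)
for i in np.argsort(-s[1:,4])[:4]+1: print("blue",s[i])
v=np.array([-u[1],u[0]])
for f in (-.045,-.055,-.065):
    zt=.1971+(-.048-f)*.268+.003+.0105-.0; print(f,[proj(c,np.r_[o+u*f+v*y,z]).round(0).tolist() for z in(zt,zt-.14) for y in(.035,-.035)])
print("packs front?")
for y in range(0,230,8): print(y,''.join('#' if t else '.' for t in b[y,220:420:3]))
im=arm.snapshot("scene")[:,:,::-1];cv2.imwrite("pics/scene1.png",im)
E
```

```text
time: 21.62
diff 12-13 26661 13-14 68
blue [ 147   52   51   42 1099]
blue [ 263   80   52   36 1028]
blue [325  76  42  37 884]
blue [243  48  34 126 703]
-0.045 [[263.0, 83.0], [369.0, 83.0], [286.0, 183.0], [349.0, 183.0]]
-0.055 [[261.0, 91.0], [371.0, 91.0], [285.0, 190.0], [349.0, 189.0]]
-0.065 [[259.0, 100.0], [373.0, 100.0], [284.0, 197.0], [350.0, 197.0]]
packs front?
0 ...................................................................
8 ...................................................................
16 ...................................................................
24 ...................................................................
32 ...................................................................
40 ...................................................................
48 ...................................................................
56 ........##..............................................##.........
64 ........###.............................................##.........
72 .........##............................................##..........
80 ........
[... 653 characters left out ...]
.##...###....................##..##.................
160 .................##...##...................###..#..................
168 ..................#....##..................##..#...................
176 ........................##.........................................
184 ...................................................................
192 ...................................................................
200 ...................................................................
208 ...................................................................
216 ...................................................................
224 ...................................................................
```

The card's top corners are at (263,83) and (367,83), matching the prediction for a pack hanging upright on the wire at the hook. It is centred on the station line and still between frames, and the fingers are well clear. I am handing the job in.

```bash
python3 -c "
from plant import arm
print(arm.hand_in())"
```

```text
the job is handed in; nothing more can be done
None
```

I turned the empty hook to the front, where it clicked into its station. The carded padlock hangs on it, upright and still with the gripper clear in my last camera check. I handed the job in at about 22 s, and no verdict came back; while feeling for the bent wire the card met it once at about 14 N, under the 20 N limit.

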